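Unload a sampler's click-stop carousel and park it on its wash cup

ROBOT

A 6-joint arm with a two-finger parallel gripper is mounted at the origin on a cart in front of the work surface, level with it; the furniture and walls round the work are solid. World frame = base frame: x ahead of the robot, y to its left, z up, the work surface at z = 0. Lengths are in m, angles in rad, forces in N, time in s.
With the tool pointing down it reaches from about 0.35 to 0.975 m from the base axis. Payload 4.9 kg.
Tool frame: the origin (TCP) lies midway between the tips of the shut fingers; the grasp point (between the pads) lies manip.grip_depth behind it (manip.grip_depth is the distance from the TCP to the grasp point, in m); z points along the fingers, x is the direction in which the jaws open and shut, and the axes are right-handed (so a half turn about z gives the same grasp; the last joint's range is limited). The gripper opens to 85 mm and grips with 20 to 120 N. Pads are 22 mm wide; open, the fingers measure 114 mm over their backs; the gripper's body (76 mm by 85 mm) begins 54 mm behind the grasp point. The pads swing forward as they close: fully open they stand 13 mm farther back than shut.
Start: joints at [1.222, 0.053, 1.613, -0, 1.476, -0.119], TCP at [0.142, 0.609, 0.205] pointing down, gripper open.
Joint ranges: [-3.01, 3.01], [-1.01, 2.22], [0.06, 2.58], [-1.02, 4.17], [0.09, 2.62], [-3.14, 3.14]. Speed limits (rad/s): [2.57, 2.57, 3.14, 3.14, 3.14, 3.14].

INTERFACE

Orientations are given as a unit quaternion [w, x, y, z].
In Python, from plant import state, grab_frame, ticket, manip gives the robot as it stands.
- The arm moves only by the tool carry_out, never from a script. Its argument "moves" is a list that holds one entry, the list of rows, each a list of 7 numbers: the turn, a rotation vector about the tool's x, y, z each as a share of 5 degrees, from -1 to 1, then the shift along the tool's x, y, z each as a share of 0.04 m, from -1 to 1, then the gripper command: -1 is shut, 1 is fully open, values between are in proportion. A call has 1 to 8 rows; each row shifts and turns the commanded pose from where the row before left it, along the tool's axes as they then stand; what a row does not reach is not made up. A row lasts 1/12 s, in which the tool goes at most 41.7 mm and 7.16 degrees, less where a joint would pass 70% of its speed; a pose out of reach is approached as far as the arm can. A call with a number of a shift or a turn outside -1 to 1 is refused whole. A call with a gripper value outside its range is refused whole. The fingers move at their own pace and stop on an object; the grip force is fixed at half the most. Time passes only in rows, so rows that do not move let the fingers close. It gives the time, the measured TCP pose, the force and the opening at its end, in the units of the state.
- state(): the state, without advancing time (a new reading comes with each control period).
- grab_frame(name): name is "scene" or "top" or "wrist"; returns a dict with "frame" (420x560x3 uint8, red, green, blue), "z_map" (420x560 float32, m along the optical axis (not along the pixel's ray), 0 where there is no reading), "K" (3x3 intrinsics, pixels), "world_from_camera" (4x4, takes a point from camera to world coordinates); the wrist camera has in their place "hand_eye" (4x4, takes a point from camera to tool coordinates, whose origin is the TCP and whose axes are the tool frame's). Camera axes: x right, y down, z forward; pixel columns grow to the right and rows downward; lengths in m; the calibration is good to about 2 mm. A picture is of the moment at which its call begins: read the wrist's pose just before it.
- ticket.job_done(): hands the job in, once; it reports no verdict.
The state is a dict: "time": time; "joint_pos": joint angles; "joint_vel": joint speeds; "joint_efforts": joint torques, N m; "tool_pos": TCP position; "tool_rot": TCP orientation; "contact_force": force on the tool from outside, world axes, zero at the start; "ft_torque": the same for the moment, N m; "gripper_width": opening from 0.0 (shut) to 1.0 (fully open).
Only numpy, scipy, OpenCV 4.12 (cv2) and the standard library are available. Lean on these libraries where they do the work, as an engineer would, in place of code of your own. Each camera call takes 0.05 s, during which the arm holds its last target.

TASK

The tube sampler has finished its run. Turn its carousel by the black wing knob, click by click, to bring each sample tube round to the gap in the hold-down ring, draw the tube out there and set it in the white tray, until no tube is left in the sampler. Then turn the carousel on to the click at which the steel wash cup stands under the needle, and leave it seated there; let the beaker and the bottle stand where they are.

Things in the scene. Friction and masses are not known exactly. Their poses are not given: they have to be found in the camera images.
- sampler: the tube sampler, fixed on the bench; origin on the carousel's axis at bench level. Round white base 280 mm across, 12 mm thick. +x points to the white needle tower (152 mm tall, 145 to 191 mm from the axis; its arm, 134 to 152 mm up, reaches in over one station), -x to the gap in the hold-down ring
- gap (a point): axis of the station that stands in the gap, 85 mm from the carousel's axis, 90 mm up, axes as sampler. The fixed aluminium hold-down ring (85 to 90 mm up, 99 to 133 mm from the axis) overlaps the collars of the tubes by 7 mm, so that they lift out only here, where it is cut away 21 degrees either side (8 mm of room beside a collar)
- needle (a point): tip of the parked needle, 85 mm from the carousel's axis on the side opposite the gap, 120 mm up; axes as sampler
- carousel: the grey drum (236 mm across, top 66 mm up) with wing knob; origin on its axis, 12 mm up. The wing, 132 mm up (120 mm above this origin), is a black bar 62 mm long (x), 14 mm thick (y), 32 mm high: pinch it across y from above. It turns endlessly both ways; a spring snaps it into clicks 45 degrees apart (up to 0.4 Nm to pass on), each with a station in the gap and one under the needle
- wash_cup: steel wash cup standing in one of the carousel's 8 stations, 38 mm across at the rim, 53 mm tall, rim 79 mm up (13 mm proud of the drum); it stays there. Origin: centre of its foot. The stations are bores 31 mm wide, 40 mm deep, 85 mm from the axis, 45 degrees apart (at 0, 45.. degrees from the carousel's x); a tube's foot is 26 mm up there, its collar 76 to 80, its cap 94 to 124
- tray: loose deep tray of white plastic on the bench to the right, open at the top, 160 mm (x) by 200 mm (y) outside, walls and floor 3 mm thick, 60 mm high, 0.4 kg. Origin: centre of its underside
- beaker: empty glass beaker on the bench between tray and sampler, 66 mm across, 62 mm tall, to be left alone. Origin: centre of its foot
- bottle: small brown bottle with a black cap by the back of the instrument, 44 mm across, 78 mm tall, to be left alone. Origin: centre of its foot
- tube_0: sample tube 0 (may be absent; all alike): white, 98 mm long, 60 g, upright in a bore of the carousel. Origin: centre of its flat foot, z up to the cap. Body 28 mm across; collar 42 mm across, 50 to 54 mm from the foot; grey ribbed cap 34 mm across, 68 to 98 mm from the foot, made to be gripped. Once out it can stand on its foot, or be gripped by the body below the collar
- tube_0_cap (a point): point on the axis of sample tube 0, in the middle of its cap, 83 mm from the foot. Axes as the tube
- tube_1: sample tube 1 (may be absent; all alike): white, 98 mm long, 60 g, upright in a bore of the carousel. Origin: centre of its flat foot, z up to the cap. Body 28 mm across; collar 42 mm across, 50 to 54 mm from the foot; grey ribbed cap 34 mm across, 68 to 98 mm from the foot, made to be gripped. Once out it can stand on its foot, or be gripped by the body below the collar
- tube_1_cap (a point): point on the axis of sample tube 1, in the middle of its cap, 83 mm from the foot. Axes as the tube
- tube_2: sample tube 2 (may be absent; all alike): white, 98 mm long, 60 g, upright in a bore of the carousel. Origin: centre of its flat foot, z up to the cap. Body 28 mm across; collar 42 mm across, 50 to 54 mm from the foot; grey ribbed cap 34 mm across, 68 to 98 mm from the foot, made to be gripped. Once out it can stand on its foot, or be gripped by the body below the collar
- tube_2_cap (a point): point on the axis of sample tube 2, in the middle of its cap, 83 mm from the foot. Axes as the tube
- tube_3: sample tube 3 (may be absent; all alike): white, 98 mm long, 60 g, upright in a bore of the carousel. Origin: centre of its flat foot, z up to the cap. Body 28 mm across; collar 42 mm across, 50 to 54 mm from the foot; grey ribbed cap 34 mm across, 68 to 98 mm from the foot, made to be gripped. Once out it can stand on its foot, or be gripped by the body below the collar
- tube_3_cap (a point): point on the axis of sample tube 3, in the middle of its cap, 83 mm from the foot. Axes as the tube
- tube_4: sample tube 4 (may be absent; all alike): white, 98 mm long, 60 g, upright in a bore of the carousel. Origin: centre of its flat foot, z up to the cap. Body 28 mm across; collar 42 mm across, 50 to 54 mm from the foot; grey ribbed cap 34 mm across, 68 to 98 mm from the foot, made to be gripped. Once out it can stand on its foot, or be gripped by the body below the collar
- tube_4_cap (a point): point on the axis of sample tube 4, in the middle of its cap, 83 mm from the foot. Axes as the tube
- tube_5: sample tube 5 (may be absent; all alike): white, 98 mm long, 60 g, upright in a bore of the carousel. Origin: centre of its flat foot, z up to the cap. Body 28 mm across; collar 42 mm across, 50 to 54 mm from the foot; grey ribbed cap 34 mm across, 68 to 98 mm from the foot, made to be gripped. Once out it can stand on its foot, or be gripped by the body below the collar
- tube_5_cap (a point): point on the axis of sample tube 5, in the middle of its cap, 83 mm from the foot. Axes as the tube
- tube_6: sample tube 6 (may be absent; all alike): white, 98 mm long, 60 g, upright in a bore of the carousel. Origin: centre of its flat foot, z up to the cap. Body 28 mm across; collar 42 mm across, 50 to 54 mm from the foot; grey ribbed cap 34 mm across, 68 to 98 mm from the foot, made to be gripped. Once out it can stand on its foot, or be gripped by the body below the collar
- tube_6_cap (a point): point on the axis of sample tube 6, in the middle of its cap, 83 mm from the foot. Axes as the tube
Not all that is in view belongs to the job. What is shaped like the tube_0 but pink is not meant.

How it is judged:
By the outcome, as a careful person would: the job done as asked, in the order asked, and still so for the second after the job is handed in, with the robot touching nothing.
Of tube_0, tube_1, tube_2, tube_3, tube_4, tube_5, tube_6 only 3 to 4 are there at a start; the rules pass over those that are not, and their reading is None.
At some moment in a run one of tray may be knocked a few centimetres aside while the robot is not near it.
Once in a run the grip may slacken for a moment while it holds something.
It also fails if it takes over 210 s, if anything falls off the work surface, if the arm or the gripper's body presses on something with over 40 N, if the wrist force passes 120 N, or if a joint passes its speed limit or range.

## Working session

There is one attempt and no reset: what is moved stays moved. The work goes in short steps, Python scripts to look and compute and a tool call to move; the robot and the scene stay as the last step left them, time stands still between calls to the robot, and variables do not carry over. Pictures are saved under pics/ and viewed, and the job is handed in when it is done.

Besides the shell and the picture viewer there is one more tool, called after ">>>" by a JSON object that holds its "method" and its "body", one argument or row to a line. carry_out: Moves the arm, as the interface text tells. Shift numbers are shares of 0.04 m and turn numbers shares of 5 degrees, none past 1 either way. Its arguments: {"type":"object","properties":{"moves":{"type":"array"}},"required":["moves"]}

```bash
ls; mkdir -p pics
cat > h.py <<'E'
import numpy as np, cv2
from plant import state, grab_frame, ticket, manip
def snap(n,fn):
    f=grab_frame(n); cv2.imwrite('pics/'+fn,f['frame'][:,:,::-1]); 
    np.savez('pics/'+fn[:-4]+'.npz',**f); return f
def cloud(f,T=None):
    z=f['z_map'];K=f['K'];v,u=np.mgrid[:z.shape[0],:z.shape[1]]
    P=np.stack([(u-K[0,2])*z/K[0,0],(v-K[1,2])*z/K[1,1],z],-1)
    T=f['world_from_camera'] if T is None else T
    W=P@T[:3,:3].T+T[:3,3]; W[z==0]=np.nan; return W
E
python3 - <<'E'
from h import *
print(state(), manip.grip_depth,[a for a in dir(manip) if a[0]!='_'])
for n in('scene','top','wrist'):
    f=snap(n,n+'0.png')
print(state()['time'])
E
```

```text
pics
{'time': 0.0, 'joint_pos': array([ 1.22200710e+00,  5.33547859e-02,  1.61428982e+00, -1.14124848e-05,
        1.47600429e+00, -1.19024030e-01]), 'joint_vel': array([ 6.58743115e-04, -9.61031775e-04, -4.47177677e-04,  5.78374226e-04,
       -2.97600861e-04,  2.91321851e-05]), 'joint_efforts': array([-1.01888570e-03, -3.93691671e+01, -3.70169950e+01, -8.96865072e-05,
        6.87075168e-03,  1.77015232e-05]), 'tool_pos': array([0.1421279 , 0.60793068, 0.20386686]), 'tool_rot': array([ 5.43531230e-04,  7.83500651e-01,  6.21390113e-01, -8.72721081e-04]), 'contact_force': array([ 0.52132383, -0.45935878,  0.47842594]), 'ft_torque': array([ 0.01162322, -0.01985093,  0.00773703]), 'gripper_width': 0.9992051019108006} 0.0187 ['IKError', 'grip_depth']
0.15
```

View pics/scene0.png

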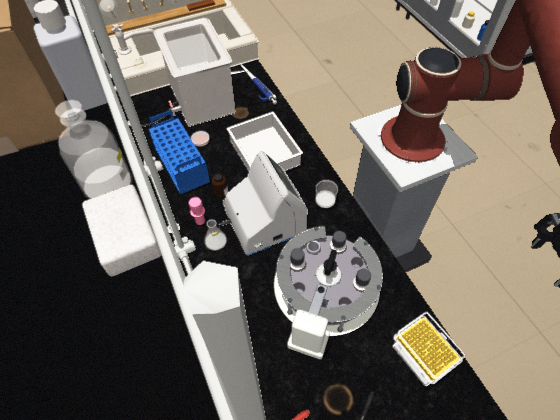

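View pics/top0.png

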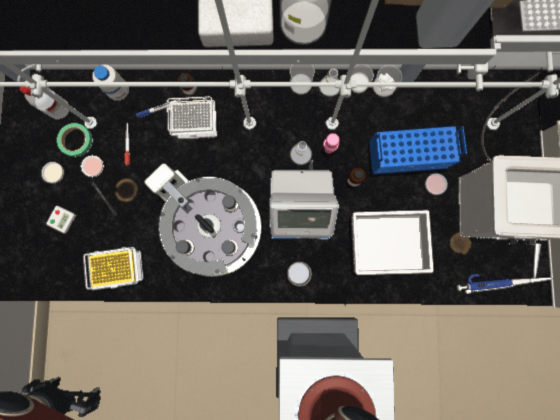

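View pics/wrist0.png

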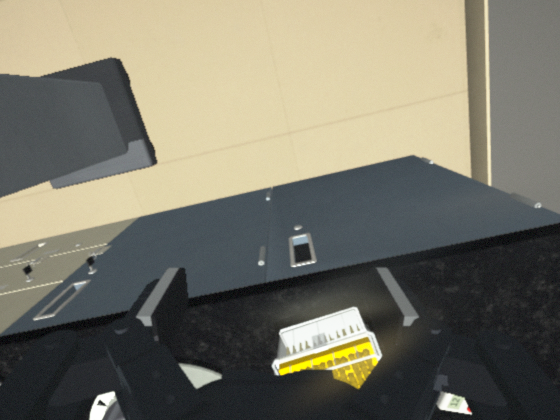

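Run:
```python
from h import *
f=np.load('pics/top0.npz'); W=cloud(f)
im=f['frame'][160:290,140:275]; cv2.imwrite('pics/topc.png',cv2.resize(im,None,fx=4.4,fy=4.4,interpolation=cv2.INTER_CUBIC)[:,:,::-1])
g=np.load('pics/scene0.npz');cv2.imwrite('pics/scc.png',cv2.resize(g['frame'][215:365,255:405],None,fx=4,fy=4,interpolation=cv2.INTER_CUBIC)[:,:,::-1])
print(f['world_from_camera'],f['K'])
for u,v in [(207,224),(165,180),(183,247),(238,255),(227,198),(392,242),(299,273),(357,177),(303,205)]: print(u,v,W[v,u])
# ring fit: points at z .083-.095
for W_ in (W,cloud(g)):
  m=(abs(W_[...,2]-.09)<.004)&(W_[...,0]>.2)&(W_[...,1]>.0)
  print(m.sum())
```

```text
[[ 0.0069101  -0.99237887  0.12303023  0.42976801]
 [-0.99984027 -0.00482869  0.01720807  0.14832751]
 [-0.01648285 -0.12312949 -0.99225372  1.19208687]
 [ 0.          0.          0.          1.        ]] [[407.48463611   0.         277.37059304]
 [  0.         407.48463611 208.71480866]
 [  0.           0.           1.        ]]
207 224 [0.51858222 0.34744378 0.14868923]
165 180 [0.63209619 0.45890096 0.15529337]
183 247 [0.45989663 0.41370462 0.12335019]
238 255 [0.44057881 0.27533724 0.06550322]
227 198 [0.59018315 0.30079941 0.12426739]
392 242 [ 0.4816501  -0.16412115  0.00237908]
299 273 [0.39139593 0.10594733 0.02043945]
357 177 [ 0.65739281 -0.05240897  0.07902541]
303 205 [0.55960362 0.10361466 0.21995678]
1930
930
```

View pics/topc.png

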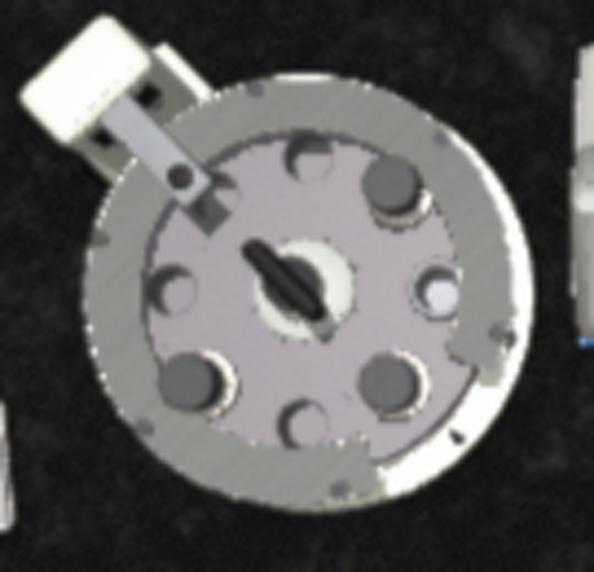

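View pics/scc.png

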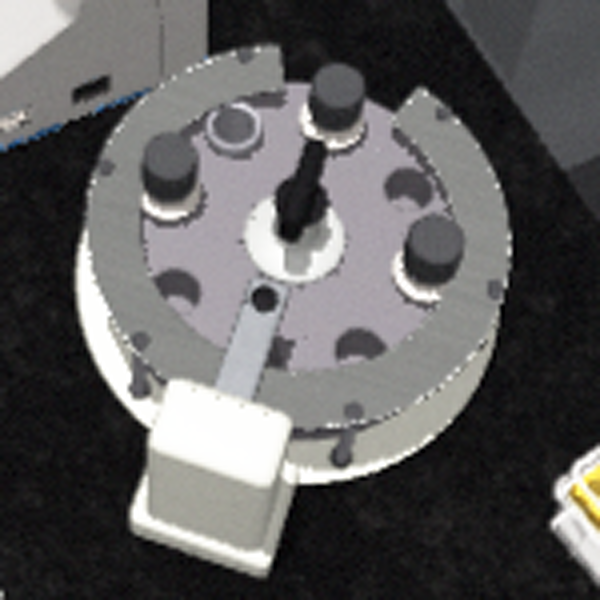

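Run:
```python
from h import *
from scipy.optimize import least_squares
for n in('top0','scene0'):
  f=np.load(f'pics/{n}.npz'); W=cloud(f)
  c0=np.array([.51,.345])
  d=np.hypot(*(W[...,:2]-c0).transpose(2,0,1))
  m=(abs(W[...,2]-.09)<.005)&(d<.15)&(d>.08)
  P=W[m]; print(n,len(P),np.median(P[:,2]))
  # fit: maximize consistency with annulus 99..133 
  def cost(c):
    r=np.hypot(P[:,0]-c[0],P[:,1]-c[1]); return np.maximum(0,r-.133)**2+np.maximum(0,.099-r)**2
  best=min(((np.minimum(cost((x,y)),.005**2).sum(),x,y) for x in np.arange(.49,.54,.001) for y in np.arange(.325,.375,.001)))
  print(best); c=np.array(best[1:])
  a=np.degrees(np.arctan2(P[:,1]-c[1],P[:,0]-c[0]))%360; r=np.hypot(*(P[:,:2]-c).T)
  a=np.sort(a[(r>.101)&(r<.131)]); a=a[(a>150)]; g=np.diff(a); i=g.argmax(); print('gap',a[i],a[i+1],(a[i]+a[i+1])/2)
  # caps
  m=(abs(W[...,2]-.124)<.006)&(d<.12)&(d>.055)
  k,l,s,ce=cv2.connectedComponentsWithStats(m.astype(np.uint8))
  for j in range(1,k):
    if s[j,4]>15:
      q=W[l==j]; mm=(q.min(0)+q.max(0))/2; dx=mm[:2]-c; print('cap',s[j,4],mm,np.hypot(*dx),np.degrees(np.arctan2(dx[1],dx[0]))%360)
  m=(W[...,2]>.14)&(W[...,2]<.155)&(d<.05); q=W[m]; mm=q.mean(0);uu,ss,vv=np.linalg.svd(q[:,:2]-q[:,:2].mean(0)); print('wing',mm,np.degrees(np.arctan2(vv[0,1],vv[0,0]))%180)
  # arm
  m=(W[...,2]>.134)&(W[...,2]<.16)&(d>.05)&(d<.14); q=W[m]; r=np.hypot(*(q[:,:2]-c).T); print('arm min r',r.min(), len(q), q[:,2].max())
  # tray
  m=(W[...,2]>.05)&(W[...,2]<.066)&(W[...,1]<-.03)&(W[...,1]>-.3)&(W[...,0]>.35)&(W[...,0]<.62); q=W[m][:,:2].astype(np.float32); print('tray',cv2.minAreaRect(q),q.min(0),q.max(0))
```

```text
top0 2071 0.08698428576478423
(np.float64(9.613388031124464e-05), np.float64(0.522), np.float64(0.35800000000000004))
gap 204.34103822399254 246.736593914808 225.53881606940027
cap 132 [0.58241826 0.2980343  0.12410332] 0.08512491345537569 315.21538868727305
cap 139 [0.46256706 0.41593159 0.12408592] 0.08299604088931553 135.73289933704606
cap 127 [0.46201858 0.29710315 0.12453243] 0.08547629221345199 225.4339015450697
wing [0.52120562 0.35631764 0.14766385] 44.94323579218167
arm min r 0.07000038332164907 200 0.15605612622738207
tray ((0.48038074374198914, -0.15047328174114227), (0.1712571233510971, 0.21262557804584503), 2.122159719467163) [ 0.39368945 -0.2583997 ] [ 0.56903565 -0.04206887]
scene0 711 0.08606825685181674
(np.float64(0.00040121149069684823), np.float64(0.52), np.float64(0.35900000000000004))
gap 204.3167591299355 246.6427846478128 225.47977188887415
cap 111 [0.4606266  0.29971333 0.12259093] 0.08390536364650893 224.95812515431007
cap 136 [0.58114674 0.29999734 0.1230525 ] 0.08497198164705583 316.0223421841985
cap 144 [0.45999048 0.4192927  0.12268089] 0.08506674789818139 134.86512911335245
wing [0.52194431 0.36143901 0.14533762] 45.327002432229904
arm min r 0.07128409542299403 217 0.1539384621947486
tray ((0.47872114181518555, -0.14836397767066956), (0.1721884310245514, 0.2146897166967392), 2.161508083343506) [ 0.390353   -0.25706118] [ 0.56725633 -0.04227047]
```

```bash
cat >> h.py <<'E'
from scipy.spatial.transform import Rotation as R
def Rt(s=None):
    s=s or state(); q=s['tool_rot']; return R.from_quat([q[1],q[2],q[3],q[0]])
def delta(x,y,z,yaw):
    s=state(); r=Rt(s); c,sn=np.cos(np.radians(yaw)),np.sin(np.radians(yaw))
    tgt=R.from_matrix(np.array([[c,sn,0],[sn,-c,0],[0,0,-1]]))
    rv=np.degrees((r.inv()*tgt).as_rotvec()); d=r.inv().apply(np.array([x,y,z])-s['tool_pos'])
    # shift expressed in final tool axes as well
    d2=tgt.inv().apply(np.array([x,y,z])-s['tool_pos'])
    print('t',round(s['time'],2),'pos',s['tool_pos'].round(4),'w',round(s['gripper_width'],3),'F',s['contact_force'].round(1),'j',s['joint_pos'].round(2))
    print('turn/5deg',(rv/5).round(2),'shift/.04 now',(d/.04).round(3),'in target axes',(d2/.04).round(3))
E
python3 - <<'E'
from h import *
f=np.load('pics/top0.npz'); W=cloud(f)
for lo,hi,n in((.15,.25,'instr'),(.05,.15,'instrlow')):
  m=(W[...,2]>lo)&(W[...,2]<hi)&(W[...,1]<.19)&(W[...,1]>.0)&(W[...,0]>.44)&(W[...,0]<.75); q=W[m]; print(n,q.min(0),q.max(0))
m=(W[...,2]>.02)&(W[...,2]<.1)&(W[...,1]<.17)&(W[...,1]>.05)&(W[...,0]<.44)&(W[...,0]>.3); q=W[m]; print('beaker',q.min(0),q.max(0))
delta(.4615,.298,.22,45.3)
E
```

```text
instr [0.51156734 0.01768379 0.15008139] [0.59646758 0.18503508 0.22439469]
instrlow [0.49322777 0.00119174 0.05003712] [0.74945823 0.18690527 0.14989191]
beaker [0.3602881  0.07451117 0.02001735] [0.42272167 0.13762643 0.06631947]
t 0.15 pos [0.1422 0.6081 0.2041] w 1.0 F [-0.4  0.3 -0.2] j [ 1.22  0.05  1.61 -0.    1.48 -0.12]
turn/5deg [0.   0.02 6.31] shift/.04 now [-5.73   9.539 -0.389] in target axes [ 0.106 11.127 -0.397]
```

>>> {"method": "carry_out", "body": {
  "moves": [
    [[0,0,0.9,0,0,-0.1,0.2],[0,0,0.9,0,0,-0.1,0.2],[0,0,0.9,0,0,-0.1,0.2],[0,0,0.9,0,0,-0.1,0.2],[0,0,0.9,0,0,0,0.2],[0,0,0.9,0,0,0,0.2],[0,0,0.9,0,0,0,0.2],[0,0,0,0,0.5,0,0.2]]
  ]
}}

```text
time: 0.82
tool_pos: [0.1549, 0.5954, 0.2205]
tool_rot: [-0.0, 0.923, 0.385, -0.001]
contact_force: [0.5, -0.3, -0.5]
gripper_width: 0.598
```

>>> {"method": "carry_out", "body": {
  "moves": [
    [[0,0,0,0,0.9,0,0.2],[0,0,0,0,1,0,0.2],[0,0,0,0,1,0,0.2],[0,0,0,0,1,0,0.2],[0,0,0,0,1,0,0.2],[0,0,0,0,1,0,0.2],[0,0,0,0,1,0,0.2],[0,0,0,0,1,0,0.2]]
  ]
}}

```text
time: 1.48
tool_pos: [0.3822, 0.3707, 0.2209]
tool_rot: [-0.0, 0.923, 0.385, -0.0]
contact_force: [1.2, 0.4, 0.1]
gripper_width: 0.598
```

Run:
```python
from h import *
delta(.4615,.298,.22,45.3)
```

```text
t 1.48 pos [0.3822 0.3707 0.2209] w 0.598 F [1.2 0.4 0.1] j [ 0.63 -0.18  1.81  0.    1.51 -0.16]
turn/5deg [-0.    0.    0.01] shift/.04 now [0.102 2.688 0.022] in target axes [0.104 2.688 0.022]
```

>>> {"method": "carry_out", "body": {
  "moves": [
    [[0,0,0,0.1,1,0,0.2],[0,0,0,0,1,0,0.2],[0,0,0,0,0.5,0,0.2],[0,0,0,0,0.1,0,0.2],[0,0,0,0,0,0,0.2],[0,0,0,0,0,0,0.2]]
  ]
}}

```text
time: 1.98
tool_pos: [0.4575, 0.3025, 0.2208]
tool_rot: [-0.0, 0.923, 0.385, -0.0]
contact_force: [-0.5, 0.2, -0.5]
gripper_width: 0.602
```

Run:
```python
from h import *
delta(.4615,.298,.22,45.3)
f=snap('wrist','w1.png'); print(f['hand_eye'])
```

```text
t 1.98 pos [0.4575 0.3025 0.2208] w 0.602 F [-0.5  0.2 -0.5] j [ 0.45 -0.14  1.77  0.    1.51 -0.34]
turn/5deg [-0.01  0.01  0.01] shift/.04 now [-0.009  0.151  0.019] in target axes [-0.009  0.151  0.019]
[[ 9.99999607e-01 -8.81577819e-04  9.74069223e-05 -1.03926192e-04]
 [ 8.03903049e-04  9.47289791e-01  3.20376974e-01 -8.23167656e-02]
 [-3.74709817e-04 -3.20376770e-01  9.47290127e-01 -1.69135135e-01]
 [ 0.00000000e+00  0.00000000e+00  0.00000000e+00  1.00000000e+00]]
```

View pics/w1.png

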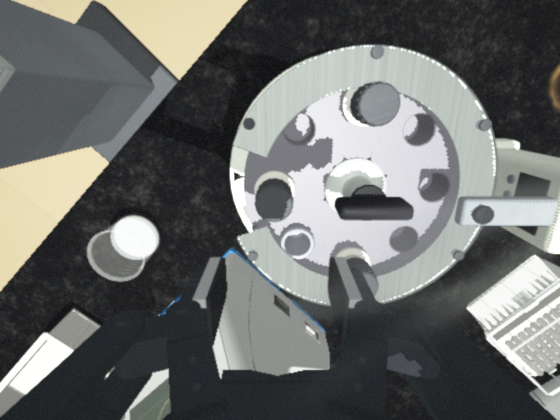

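```bash
cat >> h.py <<'E'
def wT(f,s):
    T=np.eye(4); T[:3,:3]=Rt(s).as_matrix(); T[:3,3]=s['tool_pos']; return T@f['hand_eye']
def caps(W,c=(.5215,.358),zlo=.118,zhi=.129):
    d=np.hypot(W[...,0]-c[0],W[...,1]-c[1])
    m=(W[...,2]>zlo)&(W[...,2]<zhi)&(d<.12)&(d>.055)
    k,l,s,ce=cv2.connectedComponentsWithStats(m.astype(np.uint8))
    for j in range(1,k):
        if s[j,4]>60:
            q=W[l==j]; (x,y),rad=cv2.minEnclosingCircle(q[:,:2].astype(np.float32)); dx=x-c[0];dy=y-c[1]
            print('cap',s[j,4],round(x,4),round(y,4),'z',np.median(q[:,2]).round(4),'R',round(rad,4),'mean',q.mean(0)[:2].round(4),'r',round(np.hypot(dx,dy),4),'ang',round(np.degrees(np.arctan2(dy,dx))%360,1))
E
python3 - <<'E'
from h import *
f=dict(np.load('pics/w1.npz')); W=cloud(f,wT(f,state())); caps(W)
d=np.hypot(W[...,0]-.5215,W[...,1]-.358)
m=(W[...,2]>.14)&(W[...,2]<.155)&(d<.05); q=W[m]; print(cv2.minAreaRect(q[:,:2].astype(np.float32)))
m=(abs(W[...,2]-.09)<.005)&(d>.09)&(d<.14);q=W[m];q=q[np.hypot(q[:,0]-.5215,q[:,1]-.358)>.115]
P=W[m]
def cost(c):
    r=np.hypot(P[:,0]-c[0],P[:,1]-c[1]); return np.maximum(0,r-.133)**2+np.maximum(0,.099-r)**2
print(min(((np.minimum(cost((x,y)),.005**2).sum(),x,y) for x in np.arange(.51,.535,.0005) for y in np.arange(.345,.37,.0005))), np.median(P[:,2]))
E
```

```text
cap 1540 0.4589 0.4163 z 0.1244 R 0.0178 mean [0.4581 0.4161] r 0.0856 ang 137.0
cap 1145 0.4595 0.2969 z 0.1244 R 0.0177 mean [0.4587 0.2977] r 0.087 ang 224.6
cap 233 0.5812 0.3057 z 0.1243 R 0.0146 mean [0.5805 0.3091] r 0.0793 ang 318.8
((0.5188696384429932, 0.35667601227760315), (0.060999926179647446, 0.014493788592517376), 45.17123031616211)
(np.float64(0.0005029770876198878), np.float64(0.5199999999999989), np.float64(0.3575)) 0.08586137170738459
```

>>> {"method": "carry_out", "body": {
  "moves": [
    [[0,0,0,-0.05,0.14,0.5,0.2],[0,0,0,0,0,0.8,0.2],[0,0,0,0,0,0.7,0.2],[0,0,0,0,0,0.6,0.2],[0,0,0,0,0,0.4,0.2],[0,0,0,0,0,0.25,0.2],[0,0,0,0,0,0,0.2],[0,0,0,0,0,0,0.2]]
  ]
}}

```text
time: 2.7
tool_pos: [0.4602, 0.2975, 0.0913]
tool_rot: [-0.0, 0.922, 0.386, -0.0]
contact_force: [0.3, -0.2, 0.2]
gripper_width: 0.598
```

Run:
```python
from h import *
delta(.46,.297,.089,45.3)
f=snap('wrist','w2.png')
```

```text
t 2.7 pos [0.4602 0.2975 0.0913] w 0.598 F [ 0.3 -0.2  0.2] j [ 0.44 -0.03  1.89  0.    1.28 -0.35]
turn/5deg [-0.    0.    0.02] shift/.04 now [-0.012  0.006  0.058] in target axes [-0.012  0.006  0.058]
```

View pics/w2.png

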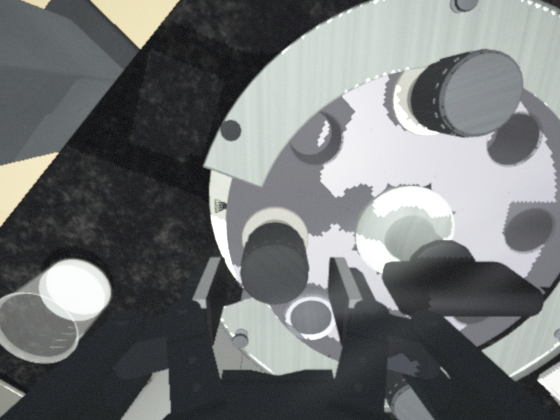

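>>> {"method": "carry_out", "body": {
  "moves": [
    [[0,0,0,0,0,0,-1],[0,0,0,0,0,0,-1],[0,0,0,0,0,0,-1],[0,0,0,0,0,0,-1],[0,0,0,0,0,-0.3,-1],[0,0,0,0,0,-0.6,-1],[0,0,0,0,0,-0.7,-1],[0,0,0,0,0,-0.7,-1]]
  ]
}}

```text
time: 3.42
tool_pos: [0.4601, 0.2964, 0.1842]
tool_rot: [0.0, 0.923, 0.385, -0.001]
contact_force: [0.3, 0.9, 0.1]
gripper_width: 0.344
```

>>> {"method": "carry_out", "body": {
  "moves": [
    [[0,0,0,0,0,-0.5,-1],[0,0,0,0,0,-0.4,-1],[0,0,0,0,0,0,-1]]
  ]
}}

```text
time: 3.67
tool_pos: [0.4628, 0.2976, 0.2247]
tool_rot: [-0.0, 0.923, 0.385, 0.004]
contact_force: [1.1, -0.3, -0.2]
gripper_width: 0.346
```

Run:
```python
from h import *
f=snap('wrist','w3.png')
f=snap('top','t3.png'); 
W=cloud(f)
m=(W[...,2]>.052)&(W[...,2]<.066)&(W[...,1]<-.03)&(W[...,1]>-.3)&(W[...,0]>.35)&(W[...,0]<.62); q=W[m][:,:2].astype(np.float32); r=cv2.minAreaRect(q);print('tray',r)
delta(.48,-.089,.22,0)
```

```text
tray ((0.48050689697265625, -0.15072841942310333), (0.17122121155261993, 0.21190690994262695), 1.9810758829116821)
t 3.77 pos [0.4609 0.2968 0.2198] w 0.347 F [ 0.2  1.  -0.7] j [ 0.44 -0.14  1.78  0.    1.51 -0.35]
turn/5deg [-0.   -0.02  9.07] shift/.04 now [-6.522  7.121 -0.011] in target axes [ 4.780e-01  9.644e+00 -6.000e-03]
```

View pics/t3.png

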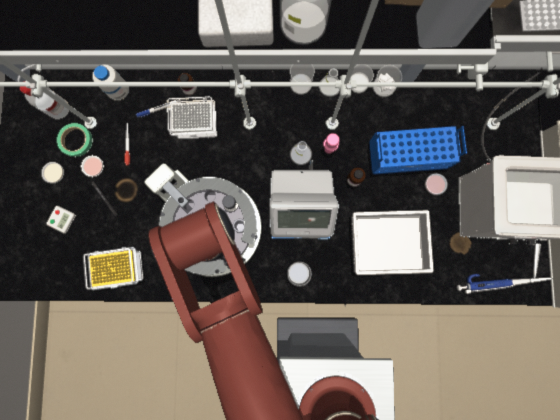

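View pics/w3.png

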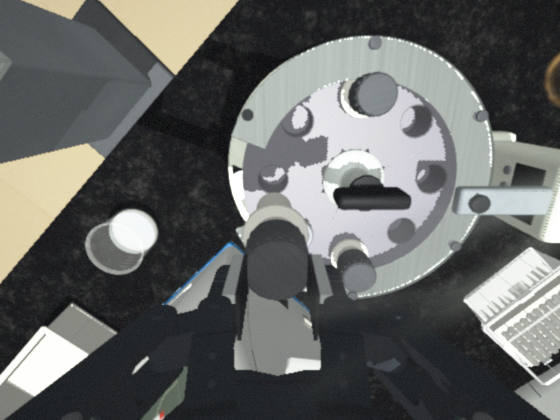

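>>> {"method": "carry_out", "body": {
  "moves": [
    [[0,0,0.3,-0.4,-0.4,0,-1],[0,0,0.8,-0.4,-0.35,0,-1],[0,0,1,0,0,0,-1],[0,0,1,0,0,0,-1],[0,0,1,0,0,0,-1],[0,0,1,0,0,0,-1],[0,0,1,0,0,0,-1],[0,0,1,0,0,0,-1]]
  ]
}}

```text
time: 4.43
tool_pos: [0.4157, 0.295, 0.2166]
tool_rot: [0.001, 0.997, 0.084, -0.002]
contact_force: [0.5, 0.1, -0.2]
gripper_width: 0.349
```

>>> {"method": "carry_out", "body": {
  "moves": [
    [[0,0,1,0,0,0,-1],[0,0,0.9,0,0,0,-1],[0,0,0,0,0.4,0,-1],[0,0,0,0,0.8,0,-1],[0,0,0,0,0.9,0,-1],[0,0,0,0,0.9,0,-1],[0,0,0,0,0.9,0,-1],[0,0,0,0,0.9,0,-1]]
  ]
}}

```text
time: 5.1
tool_pos: [0.4165, 0.1021, 0.2168]
tool_rot: [0.0, 1.0, 0.003, -0.002]
contact_force: [0.3, 0.1, -0.5]
gripper_width: 0.345
```

Run:
```python
from h import *
delta(.48,-.205,.22,2)
```

```text
t 5.1 pos [0.4165 0.1021 0.2168] w 0.345 F [ 0.3  0.1 -0.5] j [ 0.07 -0.45  2.03 -0.    1.57  0.06]
turn/5deg [ 0.    0.04 -0.32] shift/.04 now [ 1.538  7.688 -0.083] in target axes [ 1.319  7.729 -0.08 ]
```

>>> {"method": "carry_out", "body": {
  "moves": [
    [[0,0,0,0,0.9,0,-1],[0,0,0,0,1,0,-1],[0,0,0,0,1,0,-1],[0,0,0,0.2,0.9,0,-1],[0,0,0,0.3,0.9,0,-1],[0,0,0,0.3,0.9,0,-1],[0,0,0,0.3,0.9,0,-1],[0,0,0,0.3,0.7,0,-1]]
  ]
}}

```text
time: 5.77
tool_pos: [0.4746, -0.1863, 0.2166]
tool_rot: [-0.001, 1.0, 0.002, -0.002]
contact_force: [0.3, -0.6, -0.7]
gripper_width: 0.347
```

>>> {"method": "carry_out", "body": {
  "moves": [
    [[0,0,0,0.14,0.5,0.3,-1],[0,0,0,0,0,0.6,-1],[0,0,0,0,0,0.8,-1],[0,0,0,0,0,0.5,-1],[0,0,0,0,0,0,-1],[0,0,0,0,0,0,-1]]
  ]
}}

```text
time: 6.27
tool_pos: [0.4794, -0.203, 0.1282]
tool_rot: [-0.002, 1.0, 0.003, -0.003]
contact_force: [-0.4, -0.3, 0.4]
gripper_width: 0.35
```

Run:
```python
from h import *
delta(.48,-.205,.069,0)
f=snap('wrist','w4.png')
f=snap('scene','s4.png')
```

```text
t 6.27 pos [ 0.4794 -0.203   0.1282] w 0.35 F [-0.4 -0.3  0.4] j [-0.54 -0.13  1.93  0.    1.36 -0.55]
turn/5deg [-0.04  0.06  0.06] shift/.04 now [0.021 0.056 1.48 ] in target axes [0.014 0.051 1.48 ]
```

View pics/w4.png

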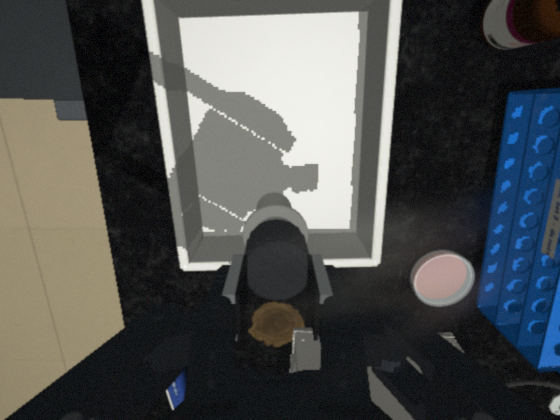

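View pics/s4.png

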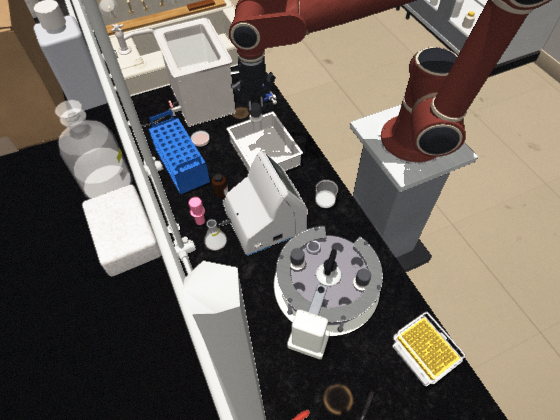

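>>> {"method": "carry_out", "body": {
  "moves": [
    [[0,0,0,0,0,0.5,-1],[0,0,0,0,0,0.5,-1],[0,0,0,0,0,0.3,-1],[0,0,0,0,0,0.15,-1],[0,0,0,0,0,0,-1],[0,0,0,0,0,0,-1]]
  ]
}}

```text
time: 6.87
tool_pos: [0.4819, -0.2043, 0.0741]
tool_rot: [0.0, 1.0, 0.003, 0.001]
contact_force: [-0.6, -0.1, 0.0]
gripper_width: 0.355
```

Run:
```python
from h import *
delta(.48,-.205,.068,0)
f=snap('wrist','w5.png'); W=cloud(f,wT(f,state()))
```

```text
t 6.87 pos [ 0.4819 -0.2043  0.0741] w 0.355 F [-0.6 -0.1  0. ] j [-0.54 -0.07  1.96 -0.    1.25 -0.55]
turn/5deg [ 0.01 -0.01  0.07] shift/.04 now [-0.047  0.018  0.151] in target axes [-0.047  0.018  0.151]
```

View pics/w5.png

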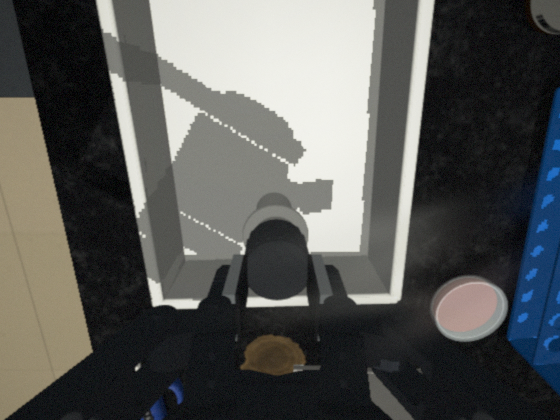

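>>> {"method": "carry_out", "body": {
  "moves": [
    [[0,0,0,0,0,0.1,-1],[0,0,0,0,0,0,-1],[0,0,0,0,0,0,-1]]
  ]
}}

```text
time: 7.17
tool_pos: [0.4826, -0.2047, 0.0706]
tool_rot: [0.001, 1.0, 0.003, 0.001]
contact_force: [0.6, 0.5, 2.2]
gripper_width: 0.351
```

>>> {"method": "carry_out", "body": {
  "moves": [
    [[0,0,0,0,0,0.05,-1],[0,0,0,0,0,0,-1],[0,0,0,0,0,0,-1]]
  ]
}}

```text
time: 7.42
tool_pos: [0.4831, -0.2054, 0.0705]
tool_rot: [0.001, 1.0, 0.003, 0.002]
contact_force: [-1.4, 0.4, 11.3]
gripper_width: 0.352
```

>>> {"method": "carry_out", "body": {
  "moves": [
    [[0,0,0,0,0,-0.05,-0.1],[0,0,0,0,0,0,0.2],[0,0,0,0,0,0,0.2],[0,0,0,0,0,0,0.2],[0,0,0,0,0,-0.4,0.2],[0,0,0,0,0,-0.8,0.2],[0,0,0,0,0,-1,0.2],[0,0,0,0,0,-1,0.2]]
  ]
}}

```text
time: 8.08
tool_pos: [0.4801, -0.2033, 0.1967]
tool_rot: [-0.001, 1.0, 0.003, -0.002]
contact_force: [-0.2, -0.8, 0.6]
gripper_width: 0.604
```

Run:
```python
from h import *
f=snap('wrist','w6.png')
delta(.42,.25,.22,-44.7)
```

```text
t 8.13 pos [ 0.4847 -0.2059  0.2078] w 0.598 F [ 3.  -0.7  6.9] j [-0.54 -0.2   1.84  0.    1.48 -0.55]
turn/5deg [ 0.02 -0.15  9.01] shift/.04 now [ -1.546 -11.406  -0.398] in target axes [-9.168 -6.964 -0.305]
```

View pics/w6.png

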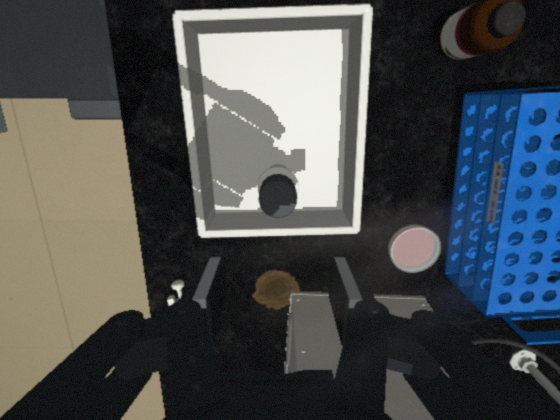

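>>> {"method": "carry_out", "body": {
  "moves": [
    [[0,0,0,-0.5,-0.5,-0.2,0.2],[0,0,0,-0.5,-0.8,-0.1,0.2],[0,0,0,-0.4,-0.9,0,0.2],[0,0,0,0,-1,0,0.2],[0,0,0,0,-1,0,0.2],[0,0,0,0,-1,0,0.2],[0,0,0,0,-1,0,0.2],[0,0,0,0,-1,0,0.2]]
  ]
}}

```text
time: 8.8
tool_pos: [0.4229, 0.0855, 0.2086]
tool_rot: [0.0, 1.0, 0.003, 0.0]
contact_force: [0.9, -0.4, -0.1]
gripper_width: 0.599
```

>>> {"method": "carry_out", "body": {
  "moves": [
    [[0,0,0,0,-1,0,0.2],[0,0,0,0,-1,0,0.2],[0,0,0,0,-1,0,0.2],[0,0,0,0,-1,0,0.2],[0,0,0,0.2,-0.9,0,0.2],[0,0,0,0.6,-0.7,0,0.2],[0,0,0,0.6,-0.7,0,0.2],[0,0,0,0.6,-0.5,0,0.2]]
  ]
}}

```text
time: 9.47
tool_pos: [0.502, 0.3587, 0.2079]
tool_rot: [0.0, 1.0, 0.004, -0.001]
contact_force: [-1.1, 0.1, 1.7]
gripper_width: 0.6
```

>>> {"method": "carry_out", "body": {
  "moves": [
    [[0,0,1,0,0,0,0.2],[0,0,1,0,0,0,0.2],[0,0,1,0,0,0,0.2],[0,0,1,0,0,0,0.2],[0,0,1,0,0,0,0.2],[0,0,1,0,0,0,0.2],[0,0,1,0,0,0,0.2],[0,0,1,0,0,0,0.2]]
  ]
}}

```text
time: 10.13
tool_pos: [0.5017, 0.3559, 0.208]
tool_rot: [0.001, 0.94, -0.341, -0.0]
contact_force: [0.3, 0.8, -0.4]
gripper_width: 0.6
```

Run:
```python
from h import *
delta(.52,.3575,.2,-44.7)
```

```text
t 10.13 pos [0.5017 0.3559 0.208 ] w 0.6 F [ 0.3  0.8 -0.4] j [ 0.5   0.03  1.63 -0.    1.48  1.19]
turn/5deg [0.02 0.01 0.96] shift/.04 now [ 0.326 -0.323  0.199] in target axes [ 0.297 -0.349  0.2  ]
```

>>> {"method": "carry_out", "body": {
  "moves": [
    [[0,0,0.96,0,0,0,0],[0,0,0,0.29,-0.36,0,-0.1],[0,0,0,0,0,0,-0.1],[0,0,0,0,0,0,-0.1]]
  ]
}}

```text
time: 10.47
tool_pos: [0.5203, 0.358, 0.2081]
tool_rot: [0.001, 0.926, -0.379, -0.001]
contact_force: [-0.5, 0.0, 0.1]
gripper_width: 0.45
```

Run:
```python
from h import *
delta(.52,.3575,.12,-44.7)
f=snap('wrist','w7.png');W=cloud(f,wT(f,state())); d=np.hypot(W[...,0]-.52,W[...,1]-.3575)
m=(W[...,2]>.143)&(W[...,2]<.153)&(d<.04); q=W[m]; print(cv2.minAreaRect(q[:,:2].astype(np.float32)))
```

```text
t 10.47 pos [0.5203 0.358  0.2081] w 0.45 F [-0.5  0.   0.1] j [0.48 0.07 1.59 0.   1.48 1.26]
turn/5deg [0.02 0.01 0.04] shift/.04 now [0.005 0.011 2.203] in target axes [0.004 0.015 2.203]
((0.519675612449646, 0.3568769693374634), (0.06057194620370865, 0.013845857232809067), 45.096797943115234)
```

View pics/w7.png

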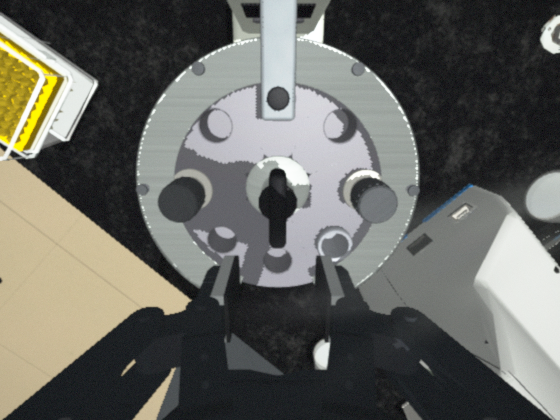

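>>> {"method": "carry_out", "body": {
  "moves": [
    [[0,0,0,0,0.02,0.4,-0.1],[0,0,0,0,0,0.7,-0.1],[0,0,0,0,0,0.6,-0.1],[0,0,0,0,0,0.4,-0.1],[0,0,0,0,0,0.1,-0.1],[0,0,0,0,0,0,-0.1],[0,0,0,0,0,0,-0.1]]
  ]
}}

```text
time: 11.1
tool_pos: [0.52, 0.358, 0.122]
tool_rot: [-0.0, 0.926, -0.378, 0.0]
contact_force: [1.4, 0.1, 0.9]
gripper_width: 0.447
```

>>> {"method": "carry_out", "body": {
  "moves": [
    [[0,0,0,0,0,0,-1],[0,0,0,0,0,0,-1],[0,0,0,0,0,0,-1],[0,0,0,0,0,0,-1],[0,0,0,0,0,0,-1]]
  ]
}}

```text
time: 11.52
tool_pos: [0.5202, 0.3579, 0.1219]
tool_rot: [-0.0, 0.926, -0.378, 0.0]
contact_force: [-0.4, 0.1, 1.1]
gripper_width: -0.0
```

Run:
```python
from h import *
delta(.52,.3575,.12,-44.7); print(state()['ft_torque'])
```

```text
t 11.52 pos [0.5202 0.3579 0.1219] w -0.0 F [-0.4  0.1  1.1] j [0.48 0.13 1.67 0.   1.34 1.26]
turn/5deg [-0.01 -0.    0.05] shift/.04 now [0.002 0.011 0.046] in target axes [0.002 0.011 0.046]
[0.02672365 0.02562583 0.0103976 ]
```

Run:
```python
from h import *
f=snap('wrist','w8.png');g=snap('scene','s8.png');cv2.imwrite('pics/s8c.png',cv2.resize(g['frame'][185:335,255:405],None,fx=4,fy=4,interpolation=cv2.INTER_CUBIC)[:,:,::-1])
```

```text
(no output)
```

View pics/w8.png

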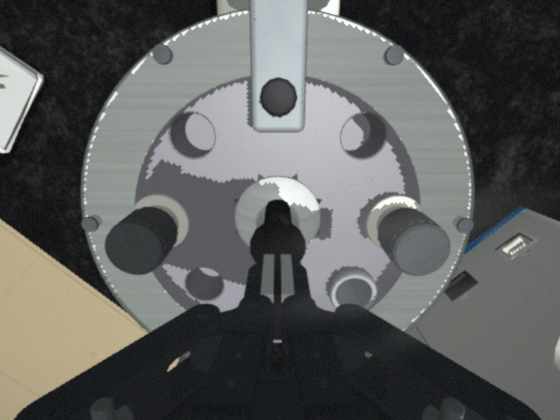

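View pics/s8c.png

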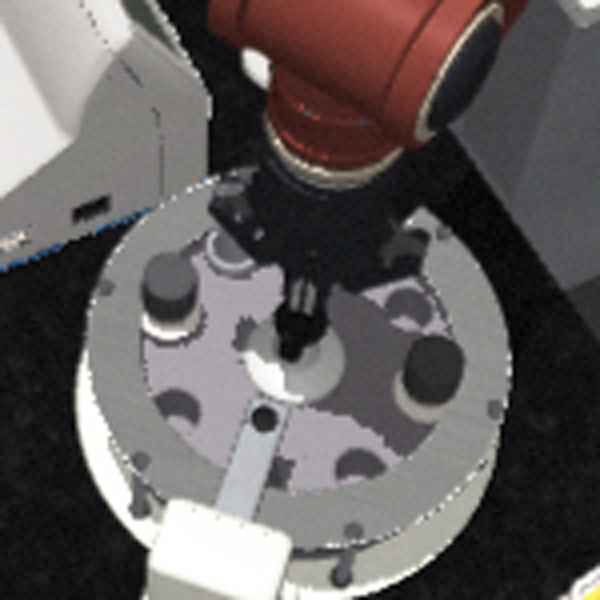

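Run:
```python
from h import *
f=dict(np.load('pics/w8.npz'));print(f['K'])
T=Rt(); W=cloud(f,f['hand_eye'])  # tool frame
for v in (200,208,215,225,235,240,250,258,265,280,300,330): print(v,[tuple((W[v,u]*1000).round(0)) for u in (256,262,268,278,287,294,302)])
cv2.imwrite('pics/w8c.png',cv2.resize(f['frame'][180:380,200:360],None,fx=4,fy=3,interpolation=cv2.INTER_CUBIC)[:,:,::-1])
```

```text
[[315.30102136   0.         277.00771086]
 [  0.         315.30102136 206.16586273]
 [  0.           0.           1.        ]]
200 [(np.float64(-15.0), np.float64(-15.0), np.float64(45.0)), (np.float64(-11.0), np.float64(-15.0), np.float64(44.0)), (np.float64(-6.0), np.float64(-15.0), np.float64(45.0)), (np.float64(1.0), np.float64(-29.0), np.float64(-1.0)), (np.float64(7.0), np.float64(-15.0), np.float64(44.0)), (np.float64(12.0), np.float64(-15.0), np.float64(45.0)), (np.float64(18.0), np.float64(-14.0), np.float64(47.0))]
208 [(np.float64(-15.0), np.float64(-8.0), np.float64(46.0)), (np.float64(-11.0), np.float64(-9.0), np.float64(44.0)), (np.float64(-5.0), np.float64(-28.0), np.float64(-10.0)), (np.float64(1.0), np.float64(-29.0), np.float64(-14.0)), (np.float64(5.0), np.float64(-28.0), np.float64(-11.0)), (np.float64(12.0), np.float64(-9.0), np.float64(44.0)), (np.float64(18.0), np.float64(-9.0), np.float64(44.0))]
215 [(np.float64(-15.0), np.float64(-4.0), np.float64(44.0)), (np.float64(-10.0), np.float64(-6.0), np.float64(38.0)), (np.float64(-4.0), np.float64(-28.0), np.float6
[... 3141 characters left out ...]
4(-71.0)), (np.float64(-3.0), np.float64(-12.0), np.float64(-69.0)), (np.float64(0.0), np.float64(-8.0), np.float64(-64.0)), (np.float64(4.0), np.float64(-13.0), np.float64(-70.0)), (np.float64(6.0), np.float64(-13.0), np.float64(-72.0)), (np.float64(9.0), np.float64(-13.0), np.float64(-71.0))]
330 [(np.float64(-7.0), np.float64(-12.0), np.float64(-86.0)), (np.float64(-5.0), np.float64(-11.0), np.float64(-85.0)), (np.float64(-3.0), np.float64(-11.0), np.float64(-85.0)), (np.float64(0.0), np.float64(7.0), np.float64(-63.0)), (np.float64(3.0), np.float64(-11.0), np.float64(-84.0)), (np.float64(6.0), np.float64(-11.0), np.float64(-85.0)), (np.float64(8.0), np.float64(-11.0), np.float64(-85.0))]
```

View pics/w8c.png

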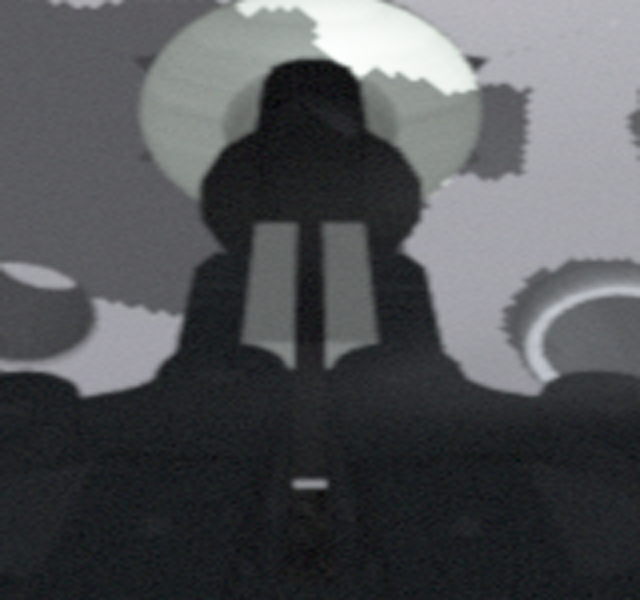

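Run:
```python
from h import *
for n in('w3','w7','w6'):
  f=dict(np.load(f'pics/{n}.npz')); W=cloud(f,f['hand_eye'])*1000
  m=(W[...,1]>-16)&(W[...,1]<16)&(abs(W[...,0])<60)&(W[...,2]<15)&(W[...,2]>-80)
  im=f['frame'].copy()
  for z in range(-80,15,6):
    k=m&(W[...,2]>=z)&(W[...,2]<z+6)
    q=W[k]; print(n,z,k.sum(), np.histogram(q[:,0],bins=[-60,-45,-35,-25,-20,-15,-8,8,15,20,25,35,45,60])[0], q[:,1].min().round(0) if len(q) else '')
  cv2.imwrite(f'pics/{n}c.png',cv2.resize(f['frame'][200:400,160:400],None,fx=3,fy=3,interpolation=cv2.INTER_CUBIC)[:,:,::-1])
```

```text
w3 -80 2108 [ 76 321 337 177 140   0   0   0 134 185 331 327  80] -14.0
w3 -74 1168 [  2  79 212 137 162   0   0   0 154 127 208  85   2] -14.0
w3 -68 907 [  0   0  13  51 332  62   0  25 359  52  13   0   0] -12.0
w3 -62 562 [  0   0  36  48 106  91   0  51 146  49  35   0   0] -11.0
w3 -56 614 [  0   0  65  74  82  79   0  37 133  71  73   0   0] -12.0
w3 -50 518 [  0   0  53  54  86  70   0  25 116  61  53   0   0] -12.0
w3 -44 493 [  0   0  52  59  70  61   0  21 115  57  58   0   0] -12.0
w3 -38 489 [  0   0  21  40  65 117  65  22  96  39  24   0   0] -16.0
w3 -32 2955 [   0    0    0    6    9  575 1711  622   27    5    0    0    0] -16.0
w3 -26 165 [ 0  0  0  0  5 66 19 59 16  0  0  0  0] -16.0
w3 -20 142 [ 0  0  0  0 15 59 16 44  8  0  0  0  0] -16.0
w3 -14 131 [ 0  0  0  0 12 52 16 44  7  0  0  0  0] -16.0
w3 -8 117 [ 0  0  0  0 15 46 12 39  5  0  0  0  0] -16.0
w3 -2 17 [0 0 0 0 0 8 3 6 0 0 0 0 0] -16.0
w3 4 33 [ 0  0  0  0  0  4 29  0  0  0  0  0  0] -15.0
w3 10 715 [  0   0   0  51 140 131 138 140 115   0   0   0   0] -16.0
w7 -80 2007 [132 369 328 155  13   0   0   0  
[... 1000 characters left out ...]
 0   0   0 517   4   0] -12.0
w6 -62 801 [  0  80 318   0   0   0   0   0   0   0 311  92   0] -12.0
w6 -56 690 [  0  77 266   0   0   0   0   0   0   0 269  78   0] -12.0
w6 -50 607 [  0  68 239   0   0   0   0   0   0   0 225  75   0] -12.0
w6 -44 534 [  0  52 216   0   0   0   0   0   0   0 205  61   0] -12.0
w6 -38 324 [  0   9 152   0   0   0   0   0   0   0 151  12   0] -11.0
w6 -32 55 [ 0  0 27  0  0  0  0  0  0  0 28  0  0] -9.0
w6 -26 0 [0 0 0 0 0 0 0 0 0 0 0 0 0] 
w6 -20 0 [0 0 0 0 0 0 0 0 0 0 0 0 0] 
w6 -14 0 [0 0 0 0 0 0 0 0 0 0 0 0 0] 
w6 -8 0 [0 0 0 0 0 0 0 0 0 0 0 0 0] 
w6 -2 0 [0 0 0 0 0 0 0 0 0 0 0 0 0] 
w6 4 0 [0 0 0 0 0 0 0 0 0 0 0 0 0] 
w6 10 0 [0 0 0 0 0 0 0 0 0 0 0 0 0]
```

View pics/w3c.png

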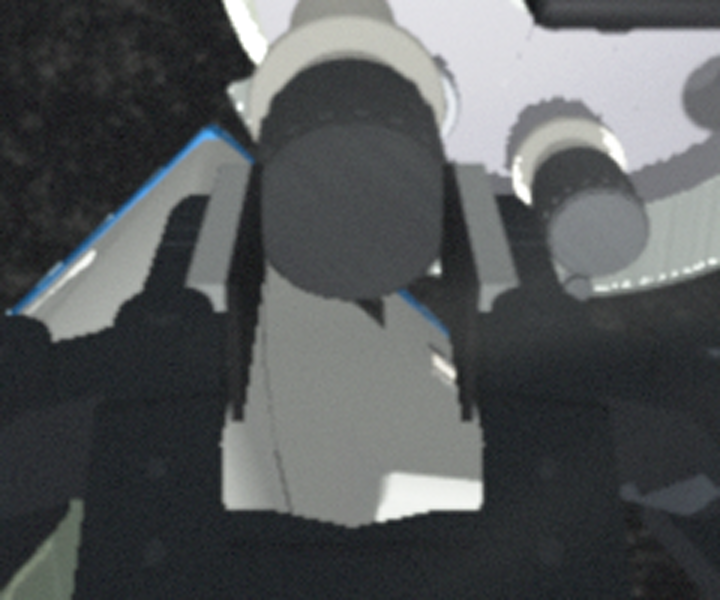

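View pics/w7c.png

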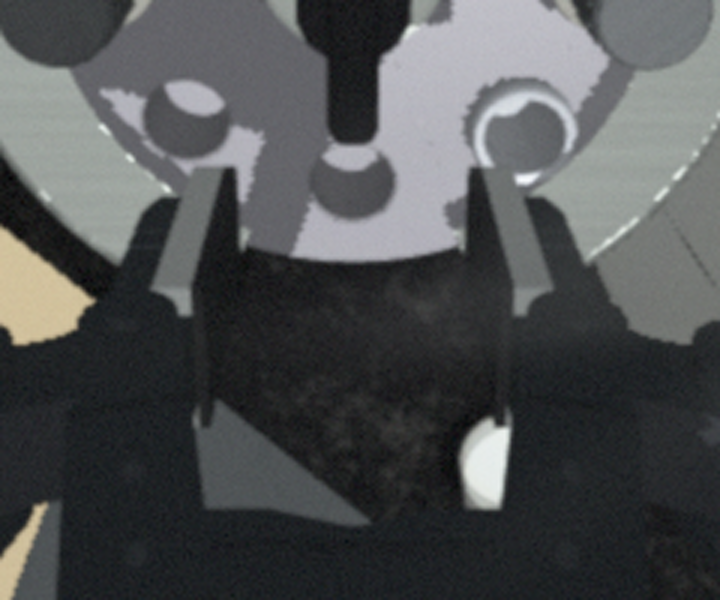

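The shut reading of 0 and the depth data show that the real finger tips lie about 27 mm behind the reported TCP. So the fingers closed just above the wing, with the knob untouched. I'll reopen, go 24 mm lower and pinch again.

>>> {"method": "carry_out", "body": {
  "moves": [
    [[0,0,0,0,0,-0.1,-0.1],[0,0,0,0,0,0,-0.1],[0,0,0,0,0,0,-0.1],[0,0,0,0,0,0,-0.1],[0,0,0,0,0,0.3,-0.1],[0,0,0,0,0,0.3,-0.1],[0,0,0,0,0,0.1,-0.1],[0,0,0,0,0,0,-0.1]]
  ]
}}

```text
time: 12.28
tool_pos: [0.518, 0.3567, 0.0937]
tool_rot: [0.002, 0.926, -0.378, -0.002]
contact_force: [-0.4, -0.3, 0.8]
gripper_width: 0.451
```

>>> {"method": "carry_out", "body": {
  "moves": [
    [[0,0,0,0,0,0,-1],[0,0,0,0,0,0,-1],[0,0,0,0,0,0,-1],[0,0,0,0,0,0,-1],[0,0,0,0,0,0,-1]]
  ]
}}

```text
time: 12.7
tool_pos: [0.5202, 0.3576, 0.0973]
tool_rot: [-0.0, 0.926, -0.379, 0.0]
contact_force: [0.8, -1.5, -0.4]
gripper_width: 0.15
```

Run:
```python
from h import *
delta(.52,.3575,.098,-44.7); print(state()['ft_torque'])
f=snap('wrist','w9.png')
```

```text
t 12.7 pos [0.5202 0.3576 0.0973] w 0.15 F [ 0.8 -1.5 -0.4] j [ 0.48  0.15  1.69 -0.    1.3   1.26]
turn/5deg [-0.01 -0.    0.04] shift/.04 now [-0.001  0.004 -0.017] in target axes [-0.001  0.004 -0.017]
[-0.08097802 -0.06387761 -0.11666067]
```

View pics/w9.png

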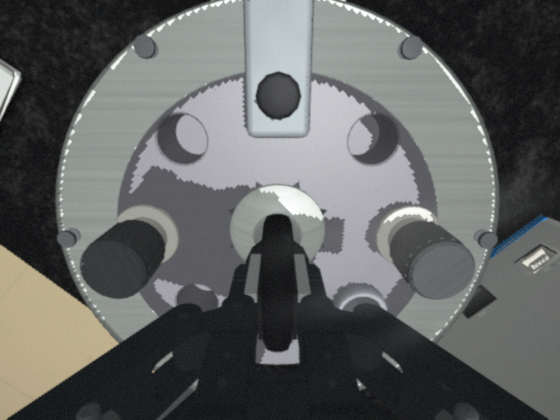

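>>> {"method": "carry_out", "body": {
  "moves": [
    [[0,0,0.5,0,0,0,-1],[0,0,0.8,0,0,0,-1],[0,0,0.9,0,0,0,-1],[0,0,0.9,0,0,0,-1],[0,0,0.9,0,0,0,-1],[0,0,0.9,0,0,0,-1],[0,0,0.9,0,0,0,-1],[0,0,0.9,0,0,0,-1]]
  ]
}}

```text
time: 13.42
tool_pos: [0.5205, 0.357, 0.0973]
tool_rot: [0.0, 0.776, -0.63, 0.001]
contact_force: [1.7, -4.0, -1.7]
gripper_width: 0.149
```

Run:
```python
from h import *
delta(.52,.3575,.098,-134.7); print(state()['ft_torque'])
```

```text
t 13.42 pos [0.5205 0.357  0.0973] w 0.149 F [ 1.7 -4.  -1.7] j [ 0.48  0.15  1.69 -0.    1.3   1.85]
turn/5deg [-2.000e-02 -1.000e-02  1.131e+01] shift/.04 now [-0.016  0.009 -0.017] in target axes [-0.001  0.019 -0.017]
[-0.39947219 -0.3091536   0.05286002]
```

>>> {"method": "carry_out", "body": {
  "moves": [
    [[0,0,0.9,0,0,0,-1],[0,0,0.9,0,0,0,-1],[0,0,0.9,0,0,0,-1],[0,0,0.9,0,0,0,-1],[0,0,0.9,0,0,0,-1],[0,0,0.9,0,0,0,-1],[0,0,0.9,0,0,0,-1],[0,0,0.9,0,0,0,-1]]
  ]
}}

```text
time: 14.08
tool_pos: [0.5204, 0.3561, 0.0973]
tool_rot: [-0.001, -0.544, 0.839, -0.002]
contact_force: [1.2, -6.3, 0.5]
gripper_width: 0.15
```

>>> {"method": "carry_out", "body": {
  "moves": [
    [[0,0,0.9,0,0,0,-1],[0,0,0.9,0,0,0,-1],[0,0,0.9,0,0,0,-1],[0,0,0.8,0,0,0,-1],[0,0,0.6,0,0,0,-1],[0,0,0,0,0,0,-1],[0,0,0,0,0,0,-1]]
  ]
}}

```text
time: 14.67
tool_pos: [0.5202, 0.3557, 0.0973]
tool_rot: [-0.001, -0.387, 0.922, -0.002]
contact_force: [-0.4, -7.5, 1.4]
gripper_width: 0.153
```

Run:
```python
from h import *
delta(.52,.3575,.098,-134.7); print(state()['ft_torque'])
f=snap('wrist','w10.png')
```

```text
t 14.67 pos [0.5202 0.3557 0.0973] w 0.153 F [-0.4 -7.5  1.4] j [ 0.48  0.15  1.69 -0.    1.3   2.83]
turn/5deg [-0.03 -0.03  0.04] shift/.04 now [-0.029  0.035 -0.017] in target axes [-0.029  0.035 -0.016]
[-0.92783675 -0.03223854 -0.05691506]
```

View pics/w10.png

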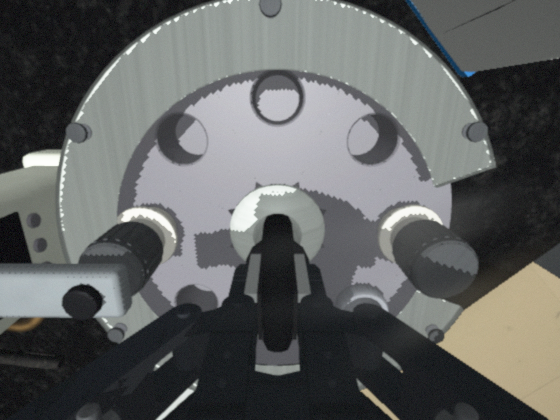

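>>> {"method": "carry_out", "body": {
  "moves": [
    [[0,0,0,0,0,0,-0.1],[0,0,0,0,0,0,-0.1],[0,0,0,0,0,0,-0.1],[0,0,0,0,0,-0.3,-0.1],[0,0,0,0,0,-0.8,-0.1],[0,0,0,0,0,-1,0.2],[0,0,0,0,0,-0.5,0.2],[0,0,0,0,0,0,0.2]]
  ]
}}

```text
time: 15.38
tool_pos: [0.5232, 0.3599, 0.2104]
tool_rot: [0.007, -0.387, 0.922, 0.001]
contact_force: [-0.4, 0.2, 1.0]
gripper_width: 0.599
```

Run:
```python
from h import *
delta(.460,.2972,.2,-134.7)
s=state();f=snap('wrist','w11.png');W=cloud(f,wT(f,s)); caps(W,(.52,.3575))
d=np.hypot(W[...,0]-.52,W[...,1]-.3575)
m=(W[...,2]>.143)&(W[...,2]<.153)&(d<.04); q=W[m]; print(cv2.minAreaRect(q[:,:2].astype(np.float32)))
```

```text
t 15.38 pos [0.5232 0.3599 0.2104] w 0.599 F [-0.4  0.2  1. ] j [0.49 0.06 1.59 0.   1.47 2.83]
turn/5deg [-0.04  0.15  0.05] shift/.04 now [2.229 0.032 0.231] in target axes [2.226 0.021 0.261]
cap 433 0.5787 0.4172 z 0.1239 R 0.0174 mean [0.581  0.4081] r 0.0837 ang 45.5
cap 1287 0.4586 0.2953 z 0.1242 R 0.0181 mean [0.4602 0.2948] r 0.0874 ang 225.3
((0.5193064212799072, 0.3556620180606842), (0.013373342342674732, 0.0607338584959507), 45.52485656738281)
```

View pics/w11.png

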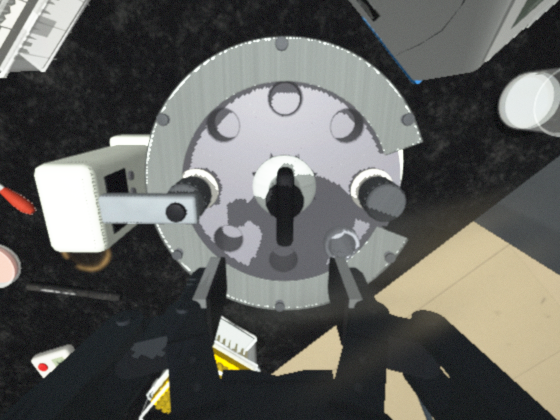

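>>> {"method": "carry_out", "body": {
  "moves": [
    [[0,0,0,0.5,0,0,0.2],[0,0,0,0.9,0,0,0.2],[0,0,0,0.6,0,0,0.2],[0,0,0,0.25,0.03,0.2,0.2],[0,0,0,0,0,0,0.2],[0,0,0,0,0,0,0.2],[0,0,0,0,0,0,0.2]]
  ]
}}

```text
time: 16.02
tool_pos: [0.4562, 0.2947, 0.1929]
tool_rot: [-0.0, -0.387, 0.922, 0.0]
contact_force: [-0.0, -0.4, 0.5]
gripper_width: 0.603
```

Run:
```python
from h import *
delta(.460,.2970,.064,-134.7)
s=state();f=snap('wrist','w12.png');W=cloud(f,wT(f,s)); caps(W,(.52,.3575))
```

```text
t 16.02 pos [0.4562 0.2947 0.1929] w 0.603 F [-0.  -0.4  0.5] j [ 0.44 -0.14  1.82  0.    1.46  2.78]
turn/5deg [ 0.   -0.    0.05] shift/.04 now [-0.109 -0.028  3.223] in target axes [-0.109 -0.027  3.223]
cap 786 0.5784 0.4171 z 0.124 R 0.0177 mean [0.577  0.4089] r 0.0835 ang 45.6
cap 1421 0.4587 0.2948 z 0.1242 R 0.0177 mean [0.4595 0.2939] r 0.0877 ang 225.7
```

>>> {"method": "carry_out", "body": {
  "moves": [
    [[0,0,0,-0.08,-0.03,0.4,0.2],[0,0,0,0,0,0.8,0.2],[0,0,0,0,0,0.8,0.2],[0,0,0,0,0,0.6,0.2],[0,0,0,0,0,0.4,0.2],[0,0,0,0,0,0.22,0.2],[0,0,0,0,0,0,0.2],[0,0,0,0,0,0,0.2]]
  ]
}}

```text
time: 16.73
tool_pos: [0.4596, 0.2962, 0.0647]
tool_rot: [0.0, -0.387, 0.922, 0.0]
contact_force: [-0.9, 0.4, -0.4]
gripper_width: 0.603
```

>>> {"method": "carry_out", "body": {
  "moves": [
    [[0,0,0,0,0,0,-1],[0,0,0,0,0,0,-1],[0,0,0,0,0,0,-1],[0,0,0,0,0,0,-1],[0,0,0,0,0,0,-1]]
  ]
}}

```text
time: 17.15
tool_pos: [0.4604, 0.2964, 0.0664]
tool_rot: [0.002, -0.387, 0.922, 0.0]
contact_force: [-0.2, -1.2, 7.1]
gripper_width: 0.381
```

Run:
```python
from h import *
delta(.460,.2970,.064,-134.7)
f=snap('wrist','w13.png')
```

```text
t 17.15 pos [0.4604 0.2964 0.0664] w 0.381 F [-0.2 -1.2  7.1] j [ 0.44 -0.01  1.91 -0.    1.23  2.78]
turn/5deg [-0.01  0.04  0.05] shift/.04 now [-0.003  0.019  0.06 ] in target axes [-0.003  0.019  0.06 ]
```

View pics/w13.png

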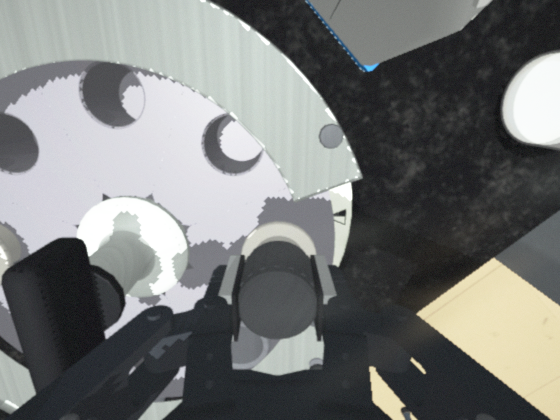

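Run:
```python
from h import *
f=dict(np.load('pics/w13.npz')); W=cloud(f,f['hand_eye'])*1000
for v in range(236,300,6): print(v,[tuple(W[v,u].round(0).astype(int)) for u in (222,228,234,239,245,278,312,318,322,328,334)])
cv2.imwrite('pics/w13c.png',cv2.resize(f['frame'][180:360,190:370],None,fx=3.3,fy=3.3,interpolation=cv2.INTER_CUBIC)[:,:,::-1])
```

```text
236 [(np.int64(-32), np.int64(-7), np.int64(0)), (np.int64(-29), np.int64(-7), np.int64(1)), (np.int64(-25), np.int64(-7), np.int64(-1)), (np.int64(-22), np.int64(-7), np.int64(1)), (np.int64(-19), np.int64(-7), np.int64(-1)), (np.int64(1), np.int64(-14), np.int64(-15)), (np.int64(20), np.int64(-7), np.int64(0)), (np.int64(24), np.int64(-7), np.int64(1)), (np.int64(26), np.int64(-7), np.int64(0)), (np.int64(30), np.int64(-7), np.int64(0)), (np.int64(33), np.int64(-7), np.int64(-1))]
242 [(np.int64(-33), np.int64(-3), np.int64(1)), (np.int64(-29), np.int64(-3), np.int64(0)), (np.int64(-25), np.int64(-3), np.int64(1)), (np.int64(-22), np.int64(-3), np.int64(0)), (np.int64(-18), np.int64(-9), np.int64(-12)), (np.int64(0), np.int64(-17), np.int64(-29)), (np.int64(19), np.int64(-10), np.int64(-14)), (np.int64(24), np.int64(-3), np.int64(0)), (np.int64(26), np.int64(-3), np.int64(0)), (np.int64(30), np.int64(-3), np.int64(0)), (np.int64(34), np.int64(-3), np.int64(0))]
248 [(np.int64(-33), np.int64(1), np.int64(0)), (np.int64(-29), np.int64(1), np.int64(0)), (np.int64(-25), np.int64(1), np
[... 3708 characters left out ...]
-56)), (np.int64(16), np.int64(-10), np.int64(-60)), (np.int64(18), np.int64(-11), np.int64(-61)), (np.int64(20), np.int64(-11), np.int64(-61)), (np.int64(23), np.int64(-11), np.int64(-61))]
296 [(np.int64(-21), np.int64(-11), np.int64(-65)), (np.int64(-19), np.int64(-11), np.int64(-65)), (np.int64(-17), np.int64(-11), np.int64(-65)), (np.int64(-16), np.int64(-5), np.int64(-57)), (np.int64(-13), np.int64(-6), np.int64(-58)), (np.int64(0), np.int64(-6), np.int64(-58)), (np.int64(14), np.int64(-6), np.int64(-58)), (np.int64(16), np.int64(-8), np.int64(-61)), (np.int64(17), np.int64(-11), np.int64(-65)), (np.int64(20), np.int64(-11), np.int64(-65)), (np.int64(22), np.int64(-11), np.int64(-65))]
```

View pics/w13c.png

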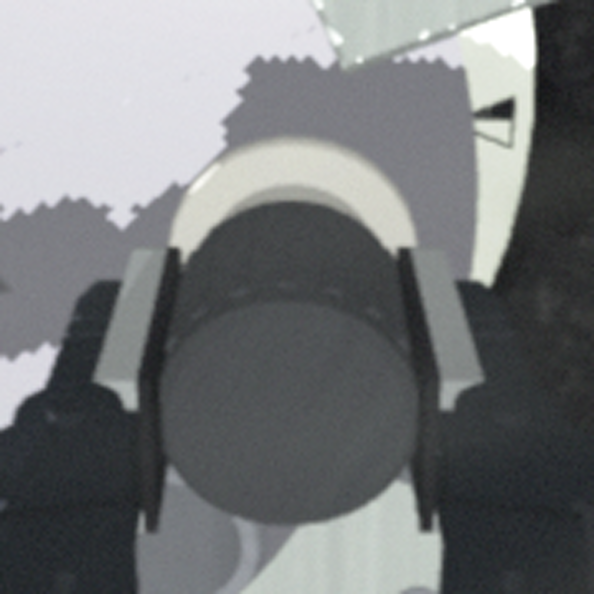

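>>> {"method": "carry_out", "body": {
  "moves": [
    [[0,0,0,0,0,-0.3,-1],[0,0,0,0,0,-0.6,-1],[0,0,0,0,0,-0.7,-1],[0,0,0,0,0,-0.8,-1],[0,0,0,0,0,-0.7,-1],[0,0,0,0,0,-0.3,-1],[0,0,0,0,0,0,-1],[0,0,0,0,0,0,-1]]
  ]
}}

```text
time: 17.87
tool_pos: [0.4589, 0.2956, 0.2001]
tool_rot: [0.0, -0.387, 0.922, -0.0]
contact_force: [-0.1, 0.3, -2.1]
gripper_width: 0.381
```

```bash
cat >> h.py <<'E'
def tray(f):
    W=cloud(f)
    m=(W[...,2]>.054)&(W[...,2]<.066)&(W[...,1]<.0)&(W[...,1]>-.34)&(W[...,0]>.33)&(W[...,0]<.64)
    k,l,s,c=cv2.connectedComponentsWithStats(m.astype(np.uint8)); j=1+s[1:,4].argmax()
    print('tray',cv2.minAreaRect(W[l==j][:,:2].astype(np.float32)))
E
python3 - <<'E'
from h import *
f=snap('wrist','w14.png'); tray(snap('top','t14.png'))
delta(.42,.28,.2,-134.7)
E
```

```text
tray ((0.4803951680660248, -0.15025146305561066), (0.1709868609905243, 0.2118339240550995), 2.1112163066864014)
t 17.97 pos [0.4577 0.2951 0.1975] w 0.377 F [-0.3  0.5 -0.5] j [ 0.44 -0.13  1.8  -0.    1.47  2.78]
turn/5deg [ 0.02 -0.05  0.05] shift/.04 now [ 0.93   0.409 -0.057] in target axes [ 0.931  0.405 -0.062]
```

View pics/w14.png

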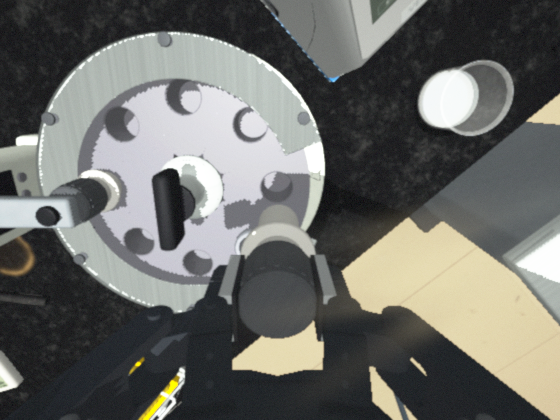

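View pics/t14.png

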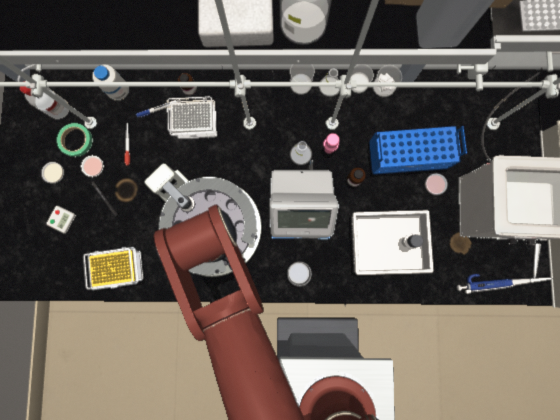

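>>> {"method": "carry_out", "body": {
  "moves": [
    [[0,0,0,0.5,0.3,0,-1],[0,0,0,0.6,0.2,0,-1],[0,0,0,0.7,-0.5,0,-1],[0,0,0,0.7,-0.7,0,-1],[0,0,0,0.7,-0.7,0,-1],[0,0,0,0.7,-0.7,0,-1],[0,0,0,0.7,-0.7,0,-1],[0,0,0,0.7,-0.7,0,-1]]
  ]
}}

```text
time: 18.63
tool_pos: [0.4087, 0.0449, 0.1977]
tool_rot: [-0.002, -0.387, 0.922, 0.001]
contact_force: [0.7, -0.9, -0.8]
gripper_width: 0.379
```

Run:
```python
from h import *
delta(.48,-.145,.2,-134.7)
```

```text
t 18.63 pos [0.4087 0.0449 0.1977] w 0.379 F [ 0.7 -0.9 -0.8] j [-0.07 -0.49  2.09 -0.    1.55  2.27]
turn/5deg [ 0.03 -0.03  0.05] shift/.04 now [ 2.143 -4.595 -0.066] in target axes [ 2.121 -4.605 -0.058]
```

>>> {"method": "carry_out", "body": {
  "moves": [
    [[0,0,0,0.4,-0.8,0,-1],[0,0,0,0.4,-0.8,0,-1],[0,0,0,0.4,-0.8,0,-1],[0,0,0,0.4,-0.8,0,-1],[0,0,0,0.3,-0.8,0,-1],[0,0,0,0.2,-0.5,0.3,-1],[0,0,0,0,0,0.6,-1],[0,0,0,0,0,0.7,-1]]
  ]
}}

```text
time: 19.3
tool_pos: [0.4802, -0.1411, 0.1347]
tool_rot: [-0.0, -0.386, 0.923, 0.0]
contact_force: [-0.2, -0.4, -0.5]
gripper_width: 0.382
```

>>> {"method": "carry_out", "body": {
  "moves": [
    [[0,0,0,0,0,0.6,-1],[0,0,0,0,0,0.6,-1],[0,0,0,0,0,0.4,-1],[0,0,0,0,0,0.2,-1],[0,0,0,0,0,0,-1],[0,0,0,0,0,0,-1]]
  ]
}}

```text
time: 19.8
tool_pos: [0.4794, -0.1393, 0.0633]
tool_rot: [-0.001, -0.387, 0.922, 0.001]
contact_force: [0.2, -1.0, 0.3]
gripper_width: 0.382
```

Run:
```python
from h import *
delta(.48,-.145,.043,-134.7)
f=snap('wrist','w15.png')
```

```text
t 19.8 pos [ 0.4794 -0.1393  0.0633] w 0.382 F [ 0.2 -1.   0.3] j [-0.43 -0.12  2.02 -0.    1.24  1.91]
turn/5deg [ 0.02 -0.01  0.05] shift/.04 now [ 0.09  -0.112  0.508] in target axes [ 0.09  -0.112  0.509]
```

View pics/w15.png

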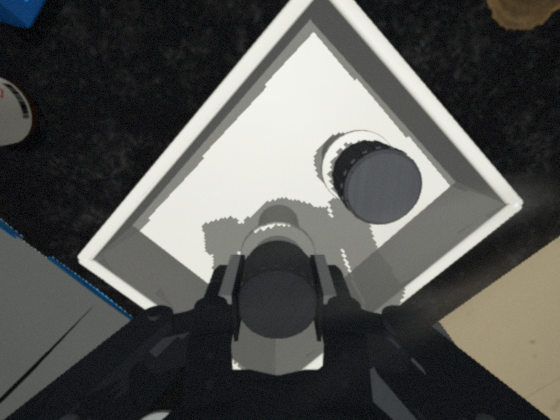

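>>> {"method": "carry_out", "body": {
  "moves": [
    [[0,0,0,0,0,0.25,-1],[0,0,0,0,0,0.15,-1],[0,0,0,0,0,0.06,-1],[0,0,0,0,0,0,-1],[0,0,0,0,0,0,-1]]
  ]
}}

```text
time: 20.27
tool_pos: [0.48, -0.1396, 0.0458]
tool_rot: [-0.0, -0.387, 0.922, 0.0]
contact_force: [-0.2, -0.7, -0.7]
gripper_width: 0.377
```

>>> {"method": "carry_out", "body": {
  "moves": [
    [[0,0,0,0,0,0.05,-1],[0,0,0,0,0,0,-1],[0,0,0,0,0,0,-1]]
  ]
}}

```text
time: 20.52
tool_pos: [0.4802, -0.1397, 0.044]
tool_rot: [0.0, -0.387, 0.922, -0.0]
contact_force: [0.2, -0.8, -1.1]
gripper_width: 0.383
```

>>> {"method": "carry_out", "body": {
  "moves": [
    [[0,0,0,0,0,0.03,-1],[0,0,0,0,0,0.03,-1],[0,0,0,0,0,0,-1],[0,0,0,0,0,0,-1]]
  ]
}}

```text
time: 20.85
tool_pos: [0.4809, -0.1402, 0.0437]
tool_rot: [0.0, -0.387, 0.922, -0.001]
contact_force: [-3.7, 1.1, 9.2]
gripper_width: 0.386
```

>>> {"method": "carry_out", "body": {
  "moves": [
    [[0,0,0,0,0,-0.05,0],[0,0,0,0,0,0,0.2],[0,0,0,0,0,0,0.2],[0,0,0,0,0,-0.4,0.2],[0,0,0,0,0,-0.8,0.2],[0,0,0,0,0,-1,0.2],[0,0,0,0,0,-1,0.2],[0,0,0,0,0,-0.8,0.2]]
  ]
}}

```text
time: 21.52
tool_pos: [0.4804, -0.1398, 0.2063]
tool_rot: [0.001, -0.387, 0.922, -0.001]
contact_force: [1.1, -1.2, 1.4]
gripper_width: 0.599
```

Run:
```python
from h import *
f=snap('wrist','w16.png')
delta(.42,.25,.2,-134.7)
```

```text
t 21.57 pos [ 0.4838 -0.1413  0.2139] w 0.598 F [ 3.2 -0.3  5. ] j [-0.43 -0.26  1.89  0.    1.5   1.91]
turn/5deg [-0.15  0.05  0.05] shift/.04 now [-5.863  7.994  0.272] in target axes [-5.831  8.015  0.349]
```

View pics/w16.png

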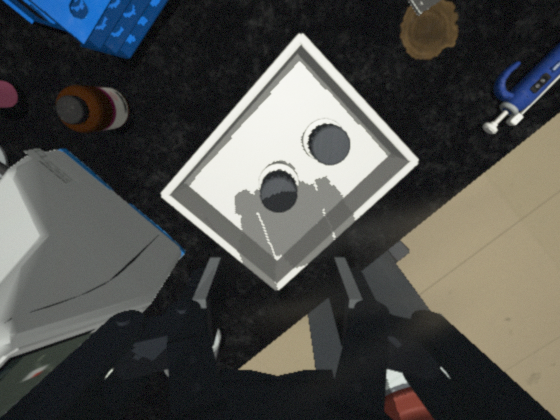

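>>> {"method": "carry_out", "body": {
  "moves": [
    [[0,0,0,-0.1,0.6,0,0.2],[0,0,0,-0.15,0.9,0,0.2],[0,0,0,-0.15,0.9,0,0.2],[0,0,0,-0.7,0.7,0,0.2],[0,0,0,-0.7,0.7,0,0.2],[0,0,0,-0.7,0.7,0,0.2],[0,0,0,-0.7,0.7,0,0.2],[0,0,0,-0.7,0.7,0,0.2]]
  ]
}}

```text
time: 22.23
tool_pos: [0.4204, 0.1389, 0.2031]
tool_rot: [0.0, -0.387, 0.922, -0.0]
contact_force: [1.6, 0.1, -0.3]
gripper_width: 0.599
```

>>> {"method": "carry_out", "body": {
  "moves": [
    [[0,0,0,-0.7,0.7,0,0.2],[0,0,0,-0.7,0.7,0,0.2],[0,0,0,-0.9,0.4,0,0.2],[0,0,0,-1,0,0,0.2],[0,0,0,-1,0,0,-0.1]]
  ]
}}

```text
time: 22.65
tool_pos: [0.4899, 0.3126, 0.2028]
tool_rot: [-0.0, -0.388, 0.922, -0.0]
contact_force: [0.4, -0.5, -0.1]
gripper_width: 0.468
```

Run:
```python
from h import *
delta(.52,.3575,.2,-134.7)
```

```text
t 22.65 pos [0.4899 0.3126 0.2028] w 0.468 F [ 0.4 -0.5 -0.1] j [ 0.44 -0.05  1.72 -0.    1.47  2.78]
turn/5deg [-0.   -0.    0.07] shift/.04 now [-1.328  0.246  0.07 ] in target axes [-1.327  0.255  0.07 ]
```

>>> {"method": "carry_out", "body": {
  "moves": [
    [[0,0,0.05,-0.8,0.2,0,-0.1],[0,0,0,-0.5,0.02,0,-0.1],[0,0,0,0,0,0,-0.1],[0,0,0,0,0,0,-0.1],[0,0,0,0,0,0,-0.1]]
  ]
}}

```text
time: 23.07
tool_pos: [0.5197, 0.3529, 0.2027]
tool_rot: [-0.001, -0.385, 0.923, -0.0]
contact_force: [0.1, -0.3, -0.3]
gripper_width: 0.452
```

Run:
```python
from h import *
delta(.5197,.3567,.098,-134.7)
s=state();f=snap('wrist','w17.png');W=cloud(f,wT(f,s)); caps(W,(.52,.3575))
d=np.hypot(W[...,0]-.52,W[...,1]-.3575)
m=(W[...,2]>.143)&(W[...,2]<.153)&(d<.04); q=W[m]; print(cv2.minAreaRect(q[:,:2].astype(np.float32)))
```

```text
t 23.07 pos [0.5197 0.3529 0.2027] w 0.452 F [ 0.1 -0.3 -0.3] j [ 0.48  0.06  1.61 -0.    1.47  2.83]
turn/5deg [ 0.   -0.02 -0.  ] shift/.04 now [-0.072  0.066  2.617] in target axes [-0.068  0.067  2.617]
cap 479 0.5788 0.4166 z 0.1239 R 0.0173 mean [0.5806 0.408 ] r 0.0834 ang 45.1
((0.5195637941360474, 0.3559597134590149), (0.013571644201874733, 0.06043680012226105), 45.59793472290039)
```

>>> {"method": "carry_out", "body": {
  "moves": [
    [[0,0,0,-0.07,0.06,0.4,-0.1],[0,0,0,0,0,0.7,-0.1],[0,0,0,0,0,0.7,-0.1],[0,0,0,0,0,0.5,-0.1],[0,0,0,0,0,0.3,-0.1],[0,0,0,0,0,0,-0.1],[0,0,0,0,0,0,-0.1]]
  ]
}}

```text
time: 23.7
tool_pos: [0.5203, 0.3566, 0.0997]
tool_rot: [-0.0, -0.385, 0.923, -0.0]
contact_force: [-0.0, -0.4, 0.1]
gripper_width: 0.452
```

>>> {"method": "carry_out", "body": {
  "moves": [
    [[0,0,0,0,0,0,-1],[0,0,0,0,0,0,-1],[0,0,0,0,0,0,-1],[0,0,0,0,0,0,-1],[0,0,0,0,0,0,-1]]
  ]
}}

```text
time: 24.12
tool_pos: [0.52, 0.3558, 0.1022]
tool_rot: [-0.001, -0.385, 0.923, -0.001]
contact_force: [-6.9, -7.5, 8.4]
gripper_width: 0.152
```

Run:
```python
from h import *
delta(.5197,.3567,.098,45.3)
```

```text
t 24.12 pos [0.52   0.3558 0.1022] w 0.152 F [-6.9 -7.5  8.4] j [ 0.48  0.15  1.69 -0.    1.31  2.83]
turn/5deg [-6.0e-02  2.0e-02  3.6e+01] shift/.04 now [-0.01   0.022  0.106] in target axes [ 0.01  -0.022  0.106]
```

>>> {"method": "carry_out", "body": {
  "moves": [
    [[0,0,-0.5,0,0,-0.05,-1],[0,0,-0.9,0,0,0,-1],[0,0,-1,0,0,0,-1],[0,0,-1,0,0,0,-1],[0,0,-1,0,0,0,-1],[0,0,-1,0,0,0,-1],[0,0,-1,0,0,0,-1],[0,0,-1,0,0,0,-1]]
  ]
}}

```text
time: 24.78
tool_pos: [0.5204, 0.3565, 0.1023]
tool_rot: [-0.001, -0.659, 0.752, -0.0]
contact_force: [-1.0, -2.4, -0.9]
gripper_width: 0.15
```

>>> {"method": "carry_out", "body": {
  "moves": [
    [[0,0,-1,0,0,0,-1],[0,0,-1,0,0,0,-1],[0,0,-1,0,0,0,-1],[0,0,-1,0,0,0,-1],[0,0,-1,0,0,0,-1],[0,0,-1,0,0,0,-1],[0,0,-1,0,0,0,-1],[0,0,-1,0,0,0,-1]]
  ]
}}

```text
time: 25.45
tool_pos: [0.5202, 0.3573, 0.1023]
tool_rot: [-0.0, 0.877, -0.481, -0.0]
contact_force: [-1.9, -0.1, -2.7]
gripper_width: 0.15
```

Run:
```python
from h import *
delta(.5197,.3567,.098,45.3)
```

```text
t 25.45 pos [0.5202 0.3573 0.1023] w 0.15 F [-1.9 -0.1 -2.7] j [0.48 0.15 1.69 0.   1.31 1.49]
turn/5deg [-1.000e-02  1.000e-02 -2.056e+01] shift/.04 now [0.005 0.019 0.108] in target axes [-0.019  0.     0.108]
```

>>> {"method": "carry_out", "body": {
  "moves": [
    [[0,0,-1,0,0,0,-1],[0,0,-1,0,0,0,-1],[0,0,-1,0,0,0,-1],[0,0,-1,0,0,0,-1],[0,0,-1,0,0,0,-1],[0,0,-1,0,0,0,-1],[0,0,-1,0,0,0,-1],[0,0,-1,0,0,0,-1]]
  ]
}}

```text
time: 26.12
tool_pos: [0.5196, 0.3578, 0.1024]
tool_rot: [-0.001, 0.988, -0.152, -0.001]
contact_force: [-5.0, 0.8, -1.8]
gripper_width: 0.144
```

>>> {"method": "carry_out", "body": {
  "moves": [
    [[0,0,-1,0,0,0,-1],[0,0,-1,0,0,0,-1],[0,0,-1,0,0,0,-1],[0,0,-1,0,0,0,-1],[0,0,-1,0,0,0,-1],[0,0,-1,0,0,0,-1],[0,0,-1,0,0,0,-1],[0,0,-1,0,0,0,-1]]
  ]
}}

```text
time: 26.78
tool_pos: [0.5188, 0.3578, 0.1023]
tool_rot: [-0.001, 0.981, 0.195, -0.002]
contact_force: [-6.4, 0.5, 1.3]
gripper_width: 0.151
```

>>> {"method": "carry_out", "body": {
  "moves": [
    [[0,0,-1,0,0,0,-1],[0,0,-1,0,0,0,-1],[0,0,-1,0,0,0,-1],[0,0,-1,0,0,0,-1],[0,0,-0.5,0,0,0,-1],[0,0,0,0,0,0,-1],[0,0,0,0,0,0,-1]]
  ]
}}

```text
time: 27.37
tool_pos: [0.5183, 0.3575, 0.1023]
tool_rot: [-0.001, 0.924, 0.382, -0.002]
contact_force: [-8.5, -0.3, 1.8]
gripper_width: 0.152
```

Run:
```python
from h import *
delta(.5197,.3567,.098,45.3)
```

```text
t 27.37 pos [0.5183 0.3575 0.1023] w 0.152 F [-8.5 -0.3  1.8] j [ 0.48  0.15  1.69  0.    1.31 -0.3 ]
turn/5deg [-0.04  0.04 -0.08] shift/.04 now [0.01  0.039 0.108] in target axes [0.009 0.038 0.108]
```

>>> {"method": "carry_out", "body": {
  "moves": [
    [[0,0,0,0,0,0,-0.1],[0,0,0,0,0,0,-0.1],[0,0,0,0,0,0,-0.1],[0,0,0,0,0,-0.3,-0.1],[0,0,0,0,0,-0.8,-0.1],[0,0,0,0,0,-1,0.2],[0,0,0,0,0,-0.5,0.2],[0,0,0,0,0,0,0.2]]
  ]
}}

```text
time: 28.03
tool_pos: [0.5243, 0.3589, 0.2152]
tool_rot: [-0.001, 0.925, 0.381, 0.007]
contact_force: [0.5, 0.3, 0.3]
gripper_width: 0.602
```

Run:
```python
from h import *
delta(.4598,.2965,.2,45.3)
s=state();f=snap('wrist','w18.png');W=cloud(f,wT(f,s)); caps(W,(.52,.3575))
d=np.hypot(W[...,0]-.52,W[...,1]-.3575)
m=(W[...,2]>.143)&(W[...,2]<.153)&(d<.04); q=W[m]; print(cv2.minAreaRect(q[:,:2].astype(np.float32)))
```

```text
t 28.03 pos [0.5243 0.3589 0.2152] w 0.602 F [0.5 0.3 0.3] j [ 0.48  0.06  1.59 -0.    1.48 -0.3 ]
turn/5deg [ 0.05 -0.16 -0.11] shift/.04 now [-2.248 -0.03   0.349] in target axes [-2.243 -0.049  0.379]
cap 1251 0.4602 0.2959 z 0.1243 R 0.0178 mean [0.46   0.2971] r 0.0858 ang 225.9
((0.5189402103424072, 0.35705697536468506), (0.013620785437524319, 0.06054572016000748), 44.790775299072266)
```

View pics/w18.png

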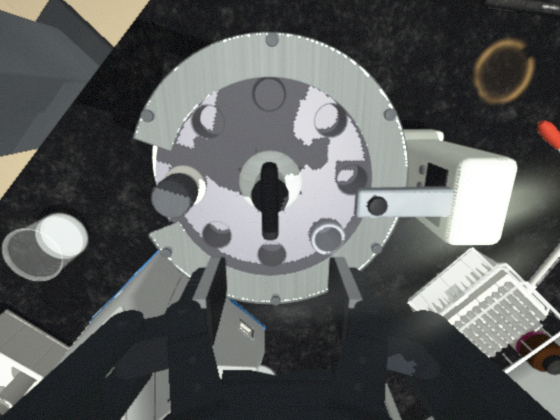

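>>> {"method": "carry_out", "body": {
  "moves": [
    [[0,0,0,-0.5,0,0,0.2],[0,0,0,-0.9,0,0,0.2],[0,0,0,-0.6,0,0,0.2],[0,0,0,-0.2,0,0.2,0.2],[0,0,0,0,0,0,0.2],[0,0,0,0,0,0,0.2],[0,0,0,0,0,0,0.2]]
  ]
}}

```text
time: 28.67
tool_pos: [0.4584, 0.2953, 0.1974]
tool_rot: [-0.0, 0.925, 0.381, -0.0]
contact_force: [0.3, -0.1, -0.5]
gripper_width: 0.599
```

Run:
```python
from h import *
delta(.460,.2965,.066,45.3)
s=state();f=snap('wrist','w19.png');W=cloud(f,wT(f,s)); caps(W,(.52,.3575))
```

```text
t 28.67 pos [0.4584 0.2953 0.1974] w 0.599 F [ 0.3 -0.1 -0.5] j [ 0.44 -0.13  1.81  0.    1.47 -0.35]
turn/5deg [-0.   0.  -0.1] shift/.04 now [0.05  0.009 3.286] in target axes [0.05  0.009 3.286]
cap 1363 0.4598 0.2957 z 0.1243 R 0.0177 mean [0.4589 0.2966] r 0.0863 ang 225.8
```

>>> {"method": "carry_out", "body": {
  "moves": [
    [[0,0,-0.1,0.04,0,0.4,0.2],[0,0,0,0,0,0.8,0.2],[0,0,0,0,0,0.8,0.2],[0,0,0,0,0,0.6,0.2],[0,0,0,0,0,0.4,0.2],[0,0,0,0,0,0.24,0.2],[0,0,0,0,0,0,0.2],[0,0,0,0,0,0,0.2]]
  ]
}}

```text
time: 29.38
tool_pos: [0.4597, 0.2966, 0.0682]
tool_rot: [-0.0, 0.923, 0.385, 0.0]
contact_force: [0.2, -0.1, 0.8]
gripper_width: 0.601
```

>>> {"method": "carry_out", "body": {
  "moves": [
    [[0,0,0,0,0,0,-1],[0,0,0,0,0,0,-1],[0,0,0,0,0,0,-1],[0,0,0,0,0,0,-1],[0,0,0,0,0,0,-1]]
  ]
}}

```text
time: 29.8
tool_pos: [0.4605, 0.2968, 0.0701]
tool_rot: [-0.0, 0.923, 0.385, 0.002]
contact_force: [-0.4, 0.7, 7.4]
gripper_width: 0.381
```

>>> {"method": "carry_out", "body": {
  "moves": [
    [[0,0,0,0,0,-0.3,-1],[0,0,0,0,0,-0.6,-1],[0,0,0,0,0,-0.7,-1],[0,0,0,0,0,-0.8,-1],[0,0,0,0,0,-0.7,-1],[0,0,0,0,0,-0.3,-1],[0,0,0,0,0,0,-1],[0,0,0,0,0,0,-1]]
  ]
}}

```text
time: 30.47
tool_pos: [0.4591, 0.2962, 0.2038]
tool_rot: [-0.0, 0.923, 0.385, 0.0]
contact_force: [-0.1, -0.3, -1.0]
gripper_width: 0.377
```

Run:
```python
from h import *
f=snap('wrist','w20.png'); tray(snap('top','t20.png'))
delta(.42,.28,.2,45.3)
```

```text
tray ((0.4805598556995392, -0.15068939328193665), (0.1710270643234253, 0.21245086193084717), 1.988345980644226)
t 30.57 pos [0.4579 0.2956 0.2012] w 0.379 F [-0.3 -0.  -0.6] j [ 0.44 -0.13  1.8  -0.    1.48 -0.35]
turn/5deg [-0.02  0.05 -0.  ] shift/.04 now [-0.943 -0.399  0.034] in target axes [-0.943 -0.399  0.029]
```

View pics/w20.png

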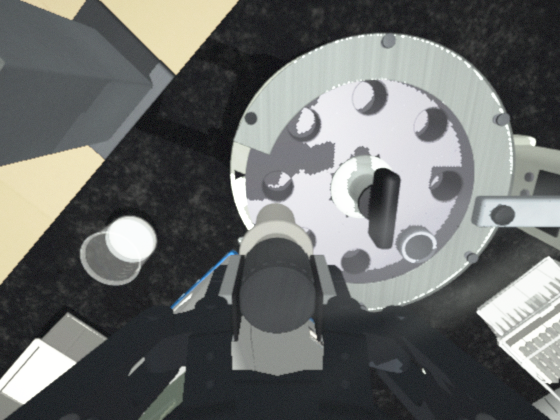

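View pics/t20.png

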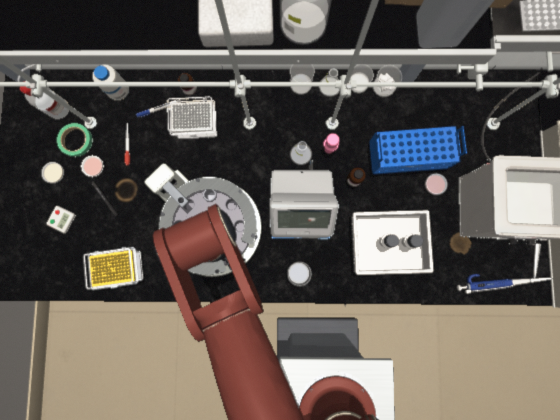

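>>> {"method": "carry_out", "body": {
  "moves": [
    [[0,0,0,-0.5,-0.3,0,-1],[0,0,0,-0.6,-0.2,0,-1],[0,0,0,-0.7,0.5,0,-1],[0,0,0,-0.7,0.7,0,-1],[0,0,0,-0.7,0.7,0,-1],[0,0,0,-0.7,0.7,0,-1],[0,0,0,-0.7,0.7,0,-1],[0,0,0,-0.7,0.7,0,-1]]
  ]
}}

```text
time: 31.23
tool_pos: [0.4078, 0.0456, 0.2013]
tool_rot: [-0.001, 0.923, 0.385, -0.002]
contact_force: [1.4, -1.3, 0.0]
gripper_width: 0.375
```

Run:
```python
from h import *
delta(.46,-.085,.2,45.3)
```

```text
t 31.23 pos [0.4078 0.0456 0.2013] w 0.375 F [ 1.4 -1.3  0. ] j [-0.07 -0.5   2.08 -0.    1.56 -0.86]
turn/5deg [-0.03  0.03  0.01] shift/.04 now [-1.404  3.223  0.026] in target axes [-1.402  3.223  0.032]
```

>>> {"method": "carry_out", "body": {
  "moves": [
    [[0,0,0,-0.4,0.8,0,-1],[0,0,0,-0.4,0.8,0,-1],[0,0,0,-0.3,0.8,0,-1],[0,0,0,-0.2,0.6,0.1,-1],[0,0,0,-0.1,0.2,0.3,-1],[0,0,0,0,0,0.5,-1],[0,0,0,0,0,0.3,-1],[0,0,0,0,0,0,-1]]
  ]
}}

```text
time: 31.9
tool_pos: [0.4575, -0.0812, 0.15]
tool_rot: [-0.004, 0.923, 0.385, -0.004]
contact_force: [-0.4, -0.3, -0.3]
gripper_width: 0.38
```

Run:
```python
from h import *
delta(.46,-.085,.047,45.3)
f=snap('wrist','w21.png')
```

```text
t 31.9 pos [ 0.4575 -0.0812  0.15  ] w 0.38 F [-0.4 -0.3 -0.3] j [-0.34 -0.3   2.03  0.    1.42 -1.13]
turn/5deg [-0.11  0.05 -0.  ] shift/.04 now [-0.013  0.137  2.575] in target axes [-0.024  0.112  2.576]
```

View pics/w21.png

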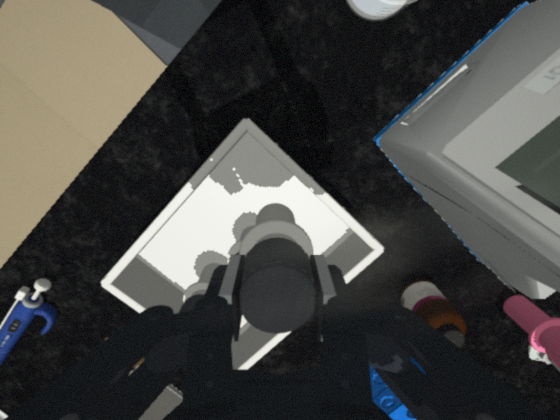

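>>> {"method": "carry_out", "body": {
  "moves": [
    [[0,0,0,0,0.1,0.5,-1],[0,0,0,0,0,0.7,-1],[0,0,0,0,0,0.6,-1],[0,0,0,0,0,0.4,-1],[0,0,0,0,0,0.2,-1],[0,0,0,0,0,0.06,-1],[0,0,0,0,0,0,-1],[0,0,0,0,0,0,-1]]
  ]
}}

```text
time: 32.62
tool_pos: [0.465, -0.0857, 0.0591]
tool_rot: [0.001, 0.923, 0.385, 0.001]
contact_force: [0.4, 0.9, -1.5]
gripper_width: 0.384
```

>>> {"method": "carry_out", "body": {
  "moves": [
    [[0,0,0,0,0,0.05,-1],[0,0,0,0,0,0.03,-1],[0,0,0,0,0,0,-1],[0,0,0,0,0,0,-1]]
  ]
}}

```text
time: 32.95
tool_pos: [0.4641, -0.0857, 0.0547]
tool_rot: [0.0, 0.923, 0.385, 0.0]
contact_force: [0.4, -0.1, -0.0]
gripper_width: 0.381
```

>>> {"method": "carry_out", "body": {
  "moves": [
    [[0,0,0,0,0,0.1,-1],[0,0,0,0,0,0.05,-1],[0,0,0,0,0,0,-1],[0,0,0,0,0,0,-1]]
  ]
}}

```text
time: 33.28
tool_pos: [0.4636, -0.0855, 0.0479]
tool_rot: [-0.0, 0.923, 0.385, -0.0]
contact_force: [-0.4, -0.5, -0.9]
gripper_width: 0.377
```

>>> {"method": "carry_out", "body": {
  "moves": [
    [[0,0,0,0,0,0.04,-1],[0,0,0,0,0,0.03,-1],[0,0,0,0,0,0,-1],[0,0,0,0,0,0,-1]]
  ]
}}

```text
time: 33.62
tool_pos: [0.4646, -0.0861, 0.0472]
tool_rot: [0.001, 0.923, 0.385, 0.0]
contact_force: [-2.3, 0.3, 7.1]
gripper_width: 0.38
```

>>> {"method": "carry_out", "body": {
  "moves": [
    [[0,0,0,0,0,-0.05,0],[0,0,0,0,0,0,0.2],[0,0,0,0,0,0,0.2],[0,0,0,0,0,-0.4,0.2],[0,0,0,0,0,-0.8,0.2],[0,0,0,0,0,-1,0.2],[0,0,0,0,0,-1,0.2],[0,0,0,0,0,-0.7,0.2]]
  ]
}}

```text
time: 34.28
tool_pos: [0.4648, -0.0859, 0.2072]
tool_rot: [0.001, 0.923, 0.385, 0.001]
contact_force: [0.7, 0.4, 0.7]
gripper_width: 0.601
```

Run:
```python
from h import *
f=snap('wrist','w22.png')
delta(.42,.25,.2,45.3)
```

```text
t 34.33 pos [ 0.4676 -0.0869  0.2133] w 0.598 F [ 1.8 -0.4  4.2] j [-0.34 -0.33  1.95  0.    1.51 -1.13]
turn/5deg [ 0.14 -0.07 -0.  ] shift/.04 now [ 5.145 -6.775  0.279] in target axes [ 5.148 -6.77   0.332]
```

View pics/w22.png

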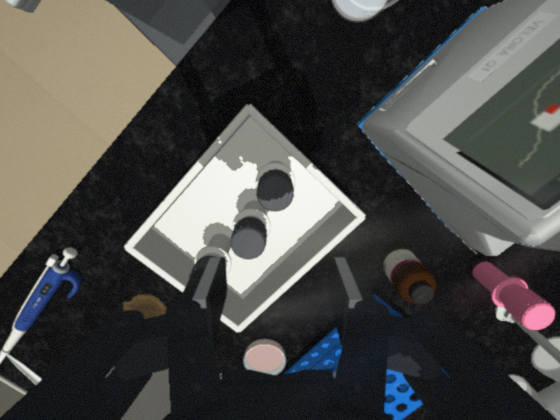

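>>> {"method": "carry_out", "body": {
  "moves": [
    [[0,0,0,0.1,-0.6,0,0.2],[0,0,0,0.15,-0.85,0,0.2],[0,0,0,0.15,-0.85,0,0.2],[0,0,0,0.7,-0.7,0,0.2],[0,0,0,0.7,-0.7,0,0.2],[0,0,0,0.7,-0.7,0,0.2],[0,0,0,0.7,-0.7,0,0.2],[0,0,0,0.7,-0.7,0,0.2]]
  ]
}}

```text
time: 35.0
tool_pos: [0.4082, 0.1904, 0.2032]
tool_rot: [0.0, 0.923, 0.385, 0.0]
contact_force: [1.1, -1.1, -0.1]
gripper_width: 0.599
```

>>> {"method": "carry_out", "body": {
  "moves": [
    [[0,0,0,0.7,-0.7,0,0.2],[0,0,0,0.9,-0.3,0,0.2],[0,0,0,1,0,0,0.2],[0,0,0,1,0,0,0.2],[0,0,0,0.7,0,0,0.2]]
  ]
}}

```text
time: 35.42
tool_pos: [0.5025, 0.3413, 0.2023]
tool_rot: [-0.0, 0.923, 0.386, -0.0]
contact_force: [-0.8, -0.7, 0.3]
gripper_width: 0.601
```

>>> {"method": "carry_out", "body": {
  "moves": [
    [[0,0,1,0,0,0,0.2],[0,0,1,0,0,0,0.2],[0,0,1,0,0,0,0.2],[0,0,1,0,0,0,0.2],[0,0,1,0,0,0,0.2],[0,0,1,0,0,0,0.2],[0,0,1,0,0,0,0.2],[0,0,1,0,0,0,0.2]]
  ]
}}

```text
time: 36.08
tool_pos: [0.5012, 0.3388, 0.2025]
tool_rot: [0.0, 0.999, 0.044, -0.001]
contact_force: [0.3, 0.6, -0.3]
gripper_width: 0.599
```

>>> {"method": "carry_out", "body": {
  "moves": [
    [[0,0,1,0,0,0,-0.1],[0,0,1,0,0,0,-0.1],[0,0,1,0,0,0,-0.1],[0,0,1,0,0,0,-0.1],[0,0,1,0,0,0,-0.1],[0,0,1,0,0,0,-0.1],[0,0,1,0,0,0,-0.1],[0,0,1,0,0,0,-0.1]]
  ]
}}

```text
time: 36.75
tool_pos: [0.5012, 0.3387, 0.2026]
tool_rot: [0.0, 0.954, -0.3, -0.0]
contact_force: [-0.6, -0.7, -0.5]
gripper_width: 0.452
```

Run:
```python
from h import *
delta(.5197,.3567,.2,-44.7)
```

```text
t 36.75 pos [0.5012 0.3387 0.2026] w 0.452 F [-0.6 -0.7 -0.5] j [0.47 0.01 1.66 0.   1.47 1.08]
turn/5deg [0.01 0.01 1.95] shift/.04 now [ 0.122 -0.634  0.063] in target axes [ 0.013 -0.645  0.064]
```

>>> {"method": "carry_out", "body": {
  "moves": [
    [[0,0,1,0,0,0,-0.1],[0,0,0.95,0,0,0,-0.1],[0,0,0,0.01,-0.4,0,-0.1],[0,0,0,0,-0.24,0,-0.1],[0,0,0,0,0,0,-0.1],[0,0,0,0,0,0,-0.1],[0,0,0,0,0,0,-0.1]]
  ]
}}

```text
time: 37.33
tool_pos: [0.5193, 0.3566, 0.203]
tool_rot: [0.0, 0.926, -0.378, -0.0]
contact_force: [0.5, -0.1, 0.3]
gripper_width: 0.451
```

Run:
```python
from h import *
delta(.5197,.3567,.1,-44.7)
s=state();f=snap('wrist','w23.png');W=cloud(f,wT(f,s))
d=np.hypot(W[...,0]-.52,W[...,1]-.3575)
m=(W[...,2]>.143)&(W[...,2]<.153)&(d<.04); q=W[m]; print(cv2.minAreaRect(q[:,:2].astype(np.float32)))
```

```text
t 37.33 pos [0.5193 0.3566 0.203 ] w 0.451 F [ 0.5 -0.1  0.3] j [ 0.48  0.07  1.6  -0.    1.47  1.26]
turn/5deg [0.01 0.   0.05] shift/.04 now [ 0.006 -0.01   2.576] in target axes [ 0.006 -0.007  2.576]
((0.5200014114379883, 0.3566676080226898), (0.013364920392632484, 0.06079364940524101), 45.714111328125)
```

View pics/w23.png

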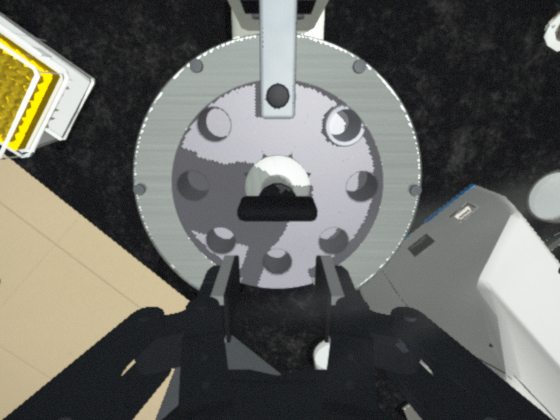

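The wing lies along the jaws, because I had counted its orientation 90° wrong. I'll turn the wrist back to 45° before descending.

>>> {"method": "carry_out", "body": {
  "moves": [
    [[0,0,-1,0,0,0,-0.1],[0,0,-1,0,0,0,-0.1],[0,0,-1,0,0,0,-0.1],[0,0,-1,0,0,0,-0.1],[0,0,-1,0,0,0,-0.1],[0,0,-1,0,0,0,-0.1],[0,0,-1,0,0,0,-0.1],[0,0,-1,0,0,0,-0.1]]
  ]
}}

```text
time: 38.05
tool_pos: [0.5193, 0.3565, 0.2036]
tool_rot: [0.0, 0.999, -0.037, -0.0]
contact_force: [-0.0, 0.2, -0.8]
gripper_width: 0.45
```

>>> {"method": "carry_out", "body": {
  "moves": [
    [[0,0,-1,0,0,0,-0.1],[0,0,-1,0,0,0,-0.1],[0,0,-1,0,0,0,-0.1],[0,0,-1,0,0,0,-0.1],[0,0,-1,0,0,0,-0.1],[0,0,-1,0,0,0,-0.1],[0,0,-1,0,0,0,-0.1],[0,0,-1,0,0,0,-0.1]]
  ]
}}

```text
time: 38.72
tool_pos: [0.5193, 0.3566, 0.2036]
tool_rot: [0.0, 0.952, 0.307, -0.0]
contact_force: [-0.2, -0.4, 0.4]
gripper_width: 0.448
```

>>> {"method": "carry_out", "body": {
  "moves": [
    [[0,0,-1,0,0,0,-0.1],[0,0,-1,0,0,0,-0.1],[0,0,0,0,0,0,-0.1],[0,0,0,0,0,0,-0.1],[0,0,0,0,0,0,-0.1]]
  ]
}}

```text
time: 39.13
tool_pos: [0.5195, 0.3567, 0.2036]
tool_rot: [0.0, 0.922, 0.386, 0.0]
contact_force: [0.1, 0.5, -0.4]
gripper_width: 0.45
```

Run:
```python
from h import *
delta(.5197,.3568,.1,45.3)
s=state();f=snap('wrist','w24.png');W=cloud(f,wT(f,s))
d=np.hypot(W[...,0]-.52,W[...,1]-.3575)
m=(W[...,2]>.143)&(W[...,2]<.153)&(d<.04); q=W[m]; print(cv2.minAreaRect(q[:,:2].astype(np.float32)))
```

```text
t 39.13 pos [0.5195 0.3567 0.2036] w 0.45 F [ 0.1  0.5 -0.4] j [ 0.48  0.07  1.6  -0.    1.47 -0.31]
turn/5deg [ 0.   -0.    0.03] shift/.04 now [5.00e-03 2.00e-03 2.59e+00] in target axes [5.00e-03 2.00e-03 2.59e+00]
((0.5189611911773682, 0.3573237955570221), (0.013647492974996567, 0.06020128354430199), 45.95931625366211)
```

View pics/w24.png

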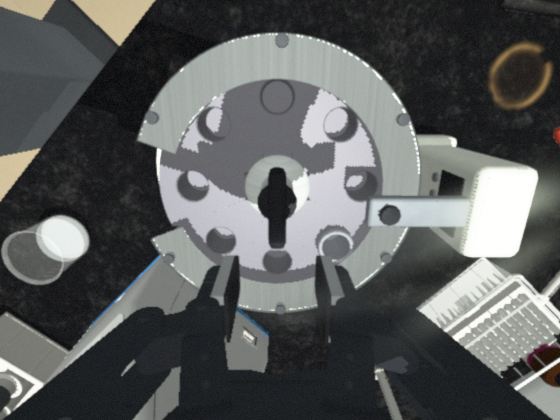

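Aligned now: the wing is at (277,205), and the cup at (335,240) sits one click short of the needle. Descend and pinch.

>>> {"method": "carry_out", "body": {
  "moves": [
    [[0,0,0,0,0,0.4,-0.1],[0,0,0,0,0,0.7,-0.1],[0,0,0,0,0,0.7,-0.1],[0,0,0,0,0,0.5,-0.1],[0,0,0,0,0,0.27,-0.1],[0,0,0,0,0,0,-0.1],[0,0,0,0,0,0,-0.1]]
  ]
}}

```text
time: 39.77
tool_pos: [0.5197, 0.3569, 0.1009]
tool_rot: [0.0, 0.922, 0.387, -0.0]
contact_force: [-0.1, 0.9, 0.4]
gripper_width: 0.445
```

>>> {"method": "carry_out", "body": {
  "moves": [
    [[0,0,0,0,0,0,-1],[0,0,0,0,0,0,-1],[0,0,0,0,0,0,-1],[0,0,0,0,0,0,-1],[0,0,0,0,0,0,-1]]
  ]
}}

```text
time: 40.18
tool_pos: [0.5197, 0.3562, 0.1034]
tool_rot: [0.001, 0.922, 0.387, -0.0]
contact_force: [-5.4, -5.0, 5.2]
gripper_width: 0.148
```

>>> {"method": "carry_out", "body": {
  "moves": [
    [[0,0,-0.5,0,0,-0.03,-1],[0,0,-0.9,0,0,0,-1],[0,0,-1,0,0,0,-1],[0,0,-1,0,0,0,-1],[0,0,-1,0,0,0,-1],[0,0,-1,0,0,0,-1],[0,0,-1,0,0,0,-1],[0,0,-1,0,0,0,-1]]
  ]
}}

```text
time: 40.85
tool_pos: [0.5199, 0.3566, 0.1034]
tool_rot: [0.0, 0.75, 0.661, 0.0]
contact_force: [-1.4, -2.5, 0.1]
gripper_width: 0.147
```

>>> {"method": "carry_out", "body": {
  "moves": [
    [[0,0,-0.8,0,0,0,-1],[0,0,-0.5,0,0,0,-1],[0,0,-0.3,0,0,0,-1],[0,0,0,0,0,0,-1],[0,0,0,0,0,0,-1]]
  ]
}}

```text
time: 41.27
tool_pos: [0.5199, 0.3567, 0.1034]
tool_rot: [0.0, 0.704, 0.71, 0.0]
contact_force: [-3.7, -3.7, 3.7]
gripper_width: 0.151
```

Run:
```python
from h import *
delta(.5197,.3568,.1,90.3)
```

```text
t 41.27 pos [0.5199 0.3567 0.1034] w 0.151 F [-3.7 -3.7  3.7] j [ 0.48  0.15  1.69 -0.    1.31 -1.1 ]
turn/5deg [0.01 0.   0.04] shift/.04 now [ 0.002 -0.005  0.086] in target axes [ 0.002 -0.005  0.086]
```

Release, raise and back off clear of the sampler.

>>> {"method": "carry_out", "body": {
  "moves": [
    [[0,0,0,0,0,0,-0.1],[0,0,0,0,0,0,-0.1],[0,0,0,0,0,0,-0.1],[0,0,0,0,0,-0.3,-0.1],[0,0,0,0,0,-0.8,-0.1],[0,0,0,0,0,-1,-0.1],[0,0,0,0,0,-0.8,-0.1],[0,0,0,0,0,0,-0.1]]
  ]
}}

```text
time: 41.93
tool_pos: [0.5237, 0.3592, 0.2291]
tool_rot: [0.002, 0.704, 0.71, 0.008]
contact_force: [-0.5, 0.6, 1.4]
gripper_width: 0.455
```

Run:
```python
from h import *
delta(.5197,.3568,.1,90.3)
s=state();f=snap('wrist','w25.png');W=cloud(f,wT(f,s))
d=np.hypot(W[...,0]-.52,W[...,1]-.3575)
m=(W[...,2]>.143)&(W[...,2]<.153)&(d<.04); q=W[m]; print(cv2.minAreaRect(q[:,:2].astype(np.float32)))
```

```text
t 41.93 pos [0.5237 0.3592 0.2291] w 0.455 F [-0.5  0.6  1.4] j [ 0.48  0.05  1.57  0.    1.5  -1.1 ]
turn/5deg [ 0.17 -0.09  0.05] shift/.04 now [-0.083 -0.147  3.226] in target axes [-0.059 -0.1    3.228]
((0.5188013315200806, 0.35716477036476135), (0.013718494214117527, 0.060244087129831314), 89.85176849365234)
```

View pics/w25.png

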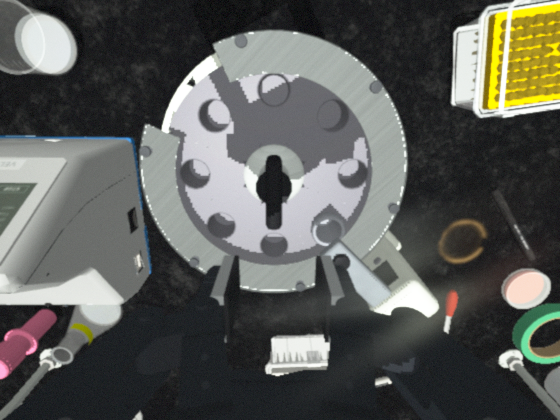

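>>> {"method": "carry_out", "body": {
  "moves": [
    [[0,0,0,0,-0.5,-0.3,-0.1],[0,0,0,0,-0.9,-0.3,-0.1],[0,0,0,0,-0.9,0,-0.1],[0,0,0,0,-0.9,0,-0.1],[0,0,0,0,-0.8,0,-0.1],[0,0,0,0,0,0,-0.1],[0,0,0,0,0,0,-0.1],[0,0,0,0,0,0,-0.1]]
  ]
}}

```text
time: 42.65
tool_pos: [0.3597, 0.3553, 0.2416]
tool_rot: [0.0, 0.704, 0.71, -0.0]
contact_force: [-0.3, 0.7, -0.0]
gripper_width: 0.45
```

Run:
```python
from h import *
delta(.4,.3568,.25,90.3)
g=snap('scene','s26.png'); t=snap('top','t26.png'); tray(t)
a=cv2.resize(g['frame'][215:365,255:405],(400,400),interpolation=cv2.INTER_CUBIC); b=cv2.resize(t['frame'][160:290,140:270],(400,400),interpolation=cv2.INTER_CUBIC)
cv2.imwrite('pics/f26.png',np.hstack([a,b])[:,:,::-1])
W=cloud(t); m=(W[...,2]>.095)&(W[...,2]<.11)&(W[...,1]<-.04)&(W[...,1]>-.26)&(W[...,0]>.39)&(W[...,0]<.57)
k,l,s,c=cv2.connectedComponentsWithStats(m.astype(np.uint8))
for j in range(1,k):
  if s[j,4]>20: print(W[l==j].mean(0))
```

```text
t 42.65 pos [0.3597 0.3553 0.2416] w 0.45 F [-0.3  0.7 -0. ] j [ 0.63 -0.26  1.84 -0.    1.56 -0.95]
turn/5deg [0.   0.   0.05] shift/.04 now [ 0.027  1.008 -0.209] in target axes [ 0.032  1.008 -0.21 ]
tray ((0.48049604892730713, -0.15040671825408936), (0.17113682627677917, 0.21191254258155823), 2.1017727851867676)
[ 0.48244526 -0.13876827  0.10127752]
[ 0.48280841 -0.20189612  0.10185722]
[ 0.46631273 -0.08573644  0.10143632]
```

View pics/f26.png

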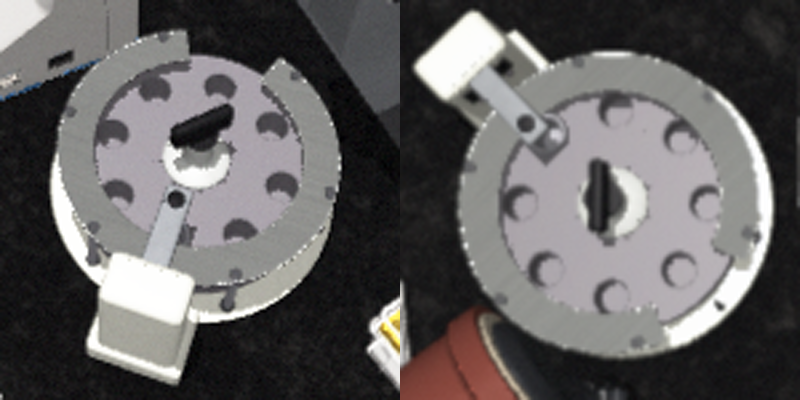

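View pics/t26.png

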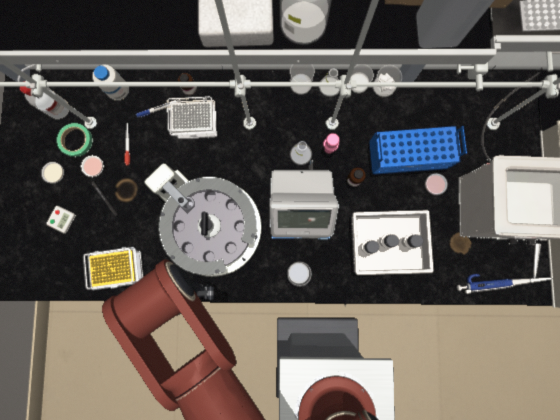

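```bash
python3 -c "
from h import *
print(ticket.job_done())"
```

```text
the job is handed in; nothing more can be done
None
```

The job is handed in after about 43 s of robot time. The sampler held three tubes, and I drew each one out at the gap and set it upright in the tray. Between tubes the carousel went 2 clicks clockwise, then 4 counter-clockwise. One more click counter-clockwise brought the wash cup under the needle.

**Last checks:**
- **Tubes:** the three caps in the tray are at about 0.101 m height, so the tubes are standing, and every other bore in the carousel is empty.
- **Carousel:** the wing reads within about 0.5° of its click, with the cup under the needle.
- **Other things:** the tray showed no shift in any check. The beaker and bottle look unmoved in the top picture. The gripper is clear of everything.

**What went wrong on the way:**
- **Finger tips:** they lie about 27 mm behind the reported TCP. The first tube was therefore held only near the top of its cap, and the first pinch at the knob closed on air above the wing. I lowered the later grasps to correct for this.
- **Last knob approach:** I misjudged the wing's direction by 90° once, saw it in the picture before descending, and turned the wrist back.

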